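Clip the torch back into its holder

TASK

The yellow torch stands on its lens; lay it gently on its side on the tablecloth without letting it fall over, and let go of it. Then take it again across the middle of the barrel and press it down between the two spring clips of the holder until it sits fully home and both clips have snapped back over its ends, with the faceted lens head in the longer, wider cradle. Leave the other things on the table where they are.

Things in the scene. Friction and masses are not known exactly. Their poses are not given: they have to be found in the camera images.
- torch: yellow plastic torch 150 mm long, about 0.2 kg. Origin on its axis at mid-length, z axis from lens to tail; starts standing on its lens (z up). z = -70 to -30 mm: eight-sided head, 44 mm across flats; -30 to +70: smooth round barrel, 40 mm in diameter; both ends have a 5 mm long chamfer. Centre of mass about 10 mm lensward. On its side its axis is about 21 mm up; the facets stop it rolling
- torch_lens (a point): centre of the torch's flat lens face (z = -75 mm), 28 mm across, with a chamfer out to the 44 mm head
- torch_tail (a point): centre of the torch's flat tail face (z = +75 mm), 24 mm across, with a chamfer out to the 40 mm barrel
- holder: fixed torch holder: wooden board 90 x 200 mm, 14 mm thick, long side along its y axis. Origin: centre of its underside, z up. It carries the torch level along y in two open-topped grey cradles with side cheeks (tops 55 mm above the table) and a steel leaf clip at each end. Between the cradles (y = -50 to +32 mm) there is only the board, so fingers can hold the barrel there
- seat_lens (a point): where the centre of the lens face is when the torch is fully home: holder y = +75 mm, 60 mm above the table, at the end of the longer, wider cradle (y = +32 to +70 mm, 51 mm wide inside, floor 38 mm above the table), which takes the head
- seat_tail (a point): where the centre of the tail face is when the torch is fully home: holder y = -75 mm, 60 mm above the table, at the end of the shorter cradle (y = -70 to -50 mm, 44 mm wide inside, floor 40 mm above the table)
- lens_clip (a joint): outward tilt (rad) of the sprung leaf at the holder's +y end, 26 mm wide, top 94 mm above the table; 0 = relaxed. Its inward bead, 79 mm above the table, stands 3 mm inside the torch's length. The torch pressed down spreads it about 0.05 rad; once home, the bead springs back over the upper chamfer, below 0.036. Both clips need 10 to 20 N in all, and the torch within 2 mm along y
- tail_clip (a joint): the same kind of leaf at the holder's -y end; bead 77 mm and top 92 mm above the table, same motion and values
- lantern: bystander: grey rechargeable lantern, 116 mm wide, 219 mm high with its handle; origin under its centre
- coil_stand: bystander: round steel mosquito-coil stand with a coil, 110 mm across, 38 mm high; origin under its centre
- aerosol: bystander: closed aerosol can, 54 mm in diameter, 195 mm high; origin under its centre
- tumbler: bystander: small glass tumbler turned upside down, 68 mm across, 85 mm high; origin on the table under its centre

How it is judged:
By the outcome, as a careful person would: the job done as asked, in the order asked, and still so for the second after the job is handed in, with the robot touching nothing.
It also fails if it takes over 54 s, if anything falls off the work surface, if the arm or the gripper's body presses on something with over 40 N, if the wrist force passes 120 N, or if a joint passes its speed limit or range.

ROBOT

A 7-joint arm with a two-finger parallel gripper is mounted at the origin on the work surface. World frame = base frame: x ahead of the robot, y to its left, z up, the work surface at z = 0. Lengths are in m, angles in rad, forces in N, time in s.
With the tool pointing down it reaches from about 0.425 to 0.925 m from the base axis. Payload 6.8 kg.
Tool frame: the origin (TCP) lies at the very end of the fingers, on their centre line; the grasp point (between the pads) lies 19 mm behind it; x points along the fingers, y is the direction in which the jaws open and shut, and the axes are right-handed (so a half turn about x gives the same grasp; the last joint's range is limited). The gripper opens to 85 mm and grips with 20 to 120 N. Pads are 22 mm wide; open, the fingers measure 114 mm over their backs; the gripper's body (76 mm by 85 mm) begins 54 mm behind the grasp point. The pads swing forward as they close: fully open they stand 13 mm farther back than shut.
Start: joints at [-1.316, 0.477, 0.022, 1.555, -0.011, 1.109, -0.083], TCP at [0.24, 0.631, 0.231] pointing down, gripper open.
Joint ranges: [-2.96, 2.96], [-0.34, 2.1], [-1.41, 1.46], [0.24, 2.44], [-1.37, 4.51], [0.17, 1.92], [-2.96, 2.96]. Speed limits (rad/s): [2.39, 2.39, 3.14, 3.14, 3.14, 3.14, 3.14].

INTERFACE

Orientations are given as a rotation vector (axis times angle).
In Python, from workcell import manip gives the robot as it stands. The module is installed in compiled form; this text tells all that it offers.
- The arm moves only by the shell command python3 -m handwheel 'ROWS' [FORCE]. ROWS is JSON, a list of rows, each an object of numbers: "x", "y", "z": the shift along the tool's x, y, z in m; "rx", "ry", "rz": the turn, a rotation vector about the tool's x, y, z in rad; "jaw": the closure, from -1 (fully open) to 1 (shut). In form: [{"x": .., "y": .., "z": .., "rx": .., "ry": .., "rz": .., "jaw": ..}, ...]. A call has exactly 8 rows; each row shifts and turns the pose as measured when the row begins, along the tool's axes as they then stand; what a row does not reach is not made up. A row lasts 1/12 s, in which the tool goes at most 41.7 mm and 7.16 degrees, less where a joint would pass 70% of its speed; a pose out of reach is approached as far as the arm can. A call is refused whole if a number of a shift passes 0.0417 or a number of a turn 0.125, either way. A call with a gripper value outside its range is refused whole. The fingers move at their own pace and stop on an object; FORCE is the grip in N (left out, the last holds). Time passes only in rows, so rows that do not move let the fingers close, or fill a call up. It gives the time, the measured TCP pose, the force and the opening at its end, in the units of the state.
- manip.get_state(): the state, without advancing time (a new reading comes with each control period).
- manip.read_camera(name): name is "scene" or "top"; returns a dict with "image" (480x640x3 uint8, blue, green, red), "K" (3x3 intrinsics, pixels), "dist" ([k1, k2, p1, p2, k3] as OpenCV has them; the pictures are not rectified), "world_to_cam" (4x4, takes a point from world to camera coordinates). Camera axes: x right, y down, z forward; pixel columns grow to the right and rows downward; lengths in m; the calibration is good to about 2 mm. A picture is of the moment at which its call begins. There is no depth.
- manip.sign_off(): hands the job in, once; it reports no verdict.
Trained networks look in a picture, given as the dict that the camera call returned (one of the last four; its "shot" number tells which), for a name from the list of things; names that differ only in an ending like _2 or _b are one class to them, and where a whole thing is asked for, a point or a joint stands for the part that bears it (a point fixed in the world has none). Each returns a list of dicts, best first, with "p" (0 to 1); they miss things now and then, are a little off and sometimes report something else, mostly with a low value. They report only what shows in the picture. A call takes as long as a camera call.
- manip.search_frame(picture, name): "at" ([x, y, z] in m, in world coordinates, good to about 4 mm: the middle of the surface that is visible of it).
- manip.place_of(picture, name): "at" ([x, y, z] in m, in world coordinates, good to about 4 mm: a listed point, or the origin of a listed thing).
The state is a dict: "time": time; "joint_positions": joint angles; "joint_velocities": joint speeds; "tau": joint torques, N m; "eef_pos": TCP position; "ee_rot": TCP orientation; "contact_force": force on the tool from outside, world axes, zero at the start; "torque": the same for the moment, N m; "width": finger opening in m.
Only numpy, scipy, OpenCV 4.12 (cv2) and the standard library are available. Lean on these libraries where they do the work, as an engineer would, in place of code of your own. Each camera call takes 0.05 s, during which the arm holds its last target.

## Working session

There is one attempt and no reset: what is moved stays moved. The work goes in short steps, Python scripts to look and compute and a shell command to move; the robot and the scene stay as the last step left them, time stands still between calls to the robot, and variables do not carry over. Pictures are saved under pics/ and viewed, and the job is handed in when it is done.

```bash
mkdir -p pics; cat > h.py <<'E'
import numpy as np, cv2
from workcell import manip
def shot(name,fn=None):
    p=manip.read_camera(name)
    if fn: cv2.imwrite('pics/'+fn,p['image'])
    return p
def proj(p,pts):
    pts=np.array(pts,float).reshape(-1,3); M=np.array(p['world_to_cam'])
    r,_=cv2.Rodrigues(M[:3,:3]); o,_=cv2.projectPoints(pts,r,M[:3,3],np.array(p['K']),np.array(p['dist'],float)); return o.reshape(-1,2)
def ray(p,uv,z):
    M=np.array(p['world_to_cam']); u=cv2.undistortPoints(np.array(uv,float).reshape(-1,1,2),np.array(p['K']),np.array(p['dist'],float)).reshape(-1,2)
    R=M[:3,:3]; c=-R.T@M[:3,3]; d=np.c_[u,np.ones(len(u))]@R
    return c+d*((z-c[2])/d[:,2])[:,None]
E
python3 - <<'E'
from h import *
s=manip.get_state()
for k in s: print(k,np.round(s[k],3))
for c in ['scene','top']:
    p=shot(c,c+'0.png')
    M=np.array(p['world_to_cam']); print(c,'cam at',np.round(-M[:3,:3].T@M[:3,3],3))
    for n in ['torch','torch_tail','holder','seat_lens','seat_tail','lantern','coil_stand','aerosol','tumbler']:
        r=manip.place_of(p,n); print(c,n,[(np.round(d['at'],3).tolist(),round(d['p'],2)) for d in r[:2]])
E
```

```text
time 0.0
joint_positions [-1.316  0.478  0.022  1.556 -0.011  1.109 -0.083]
joint_velocities [ 0.002  0.002 -0.001 -0.     0.001 -0.001  0.002]
tau [-0.0000e+00 -5.9645e+01  1.6080e+00 -2.8119e+01  1.2000e-02  9.0000e-03
 -0.0000e+00]
eef_pos [0.239 0.63  0.23 ]
ee_rot [ 0.283  1.552 -0.286]
contact_force [ 0.483  0.195 -0.32 ]
torque [ 0.001 -0.011 -0.002]
width 0.085
scene cam at [ 1.18  -0.144  1.001]
scene torch [([0.515, -0.201, 0.076], 0.7)]
scene torch_tail [([0.518, -0.195, 0.155], 0.82)]
scene holder [([0.546, 0.113, -0.003], 0.6)]
scene seat_lens [([0.516, 0.179, 0.061], 0.71)]
scene seat_tail [([0.58, 0.047, 0.062], 0.76)]
scene lantern [([0.46, 0.455, -0.002], 0.68)]
scene coil_stand [([0.745, 0.243, 0.002], 0.84)]
scene aerosol [([0.669, -0.367, 0.001], 0.64)]
scene tumbler [([0.748, 0.002, 0.003], 0.66)]
top cam at [0.33  0.021 1.366]
top torch [([0.518, -0.2, 0.074], 0.75)]
top torch_tail [([0.517, -0.199, 0.151], 0.88)]
top holder [([0.546, 0.112, -0.002], 0.79)]
top seat_lens [([0.511, 0.18, 0.061], 0.56), ([0.573, 0.039, 0.061], 0.25)]
top seat_tail [([0.577, 0.04, 0.06], 0.87)]
top lantern [([0.459, 0.458, 0.002], 0.59)]
top coil_stand [([0.745, 0.238, -0.0], 0.92)]
top aerosol [([0.67, -0.365, -0.002], 0.74)]
top tumbler [([0.751, -0.002, 0.003], 0.72)]
```

View pics/scene0.png

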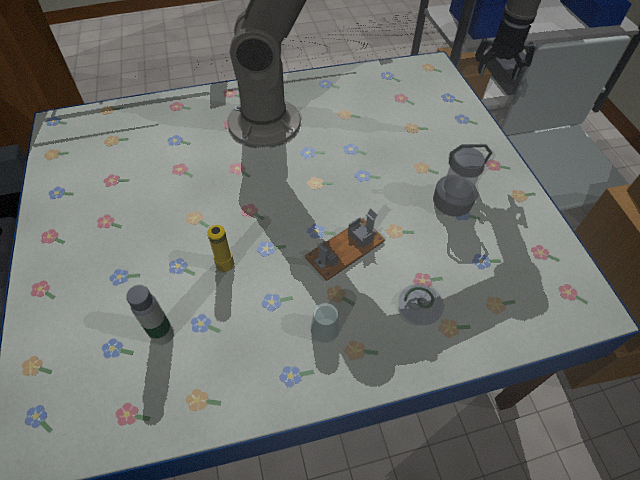

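View pics/top0.png

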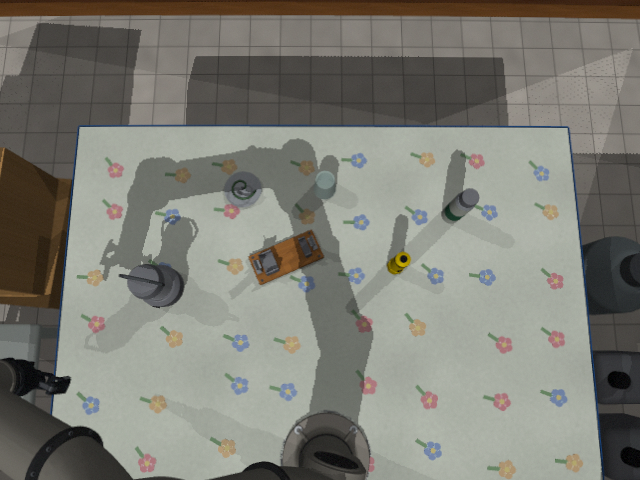

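Torch stands at about (222,250) in the scene picture and (400,263) in the top one. The holder is at (345,248) and (287,258), and the network positions match both views. Next I check the tool axes.

```bash
cat >> h.py <<'E'
from scipy.spatial.transform import Rotation as Ro
def plan(tp,tR,n):
    """print n rows from current pose to target (pos, 3x3), straight line + fixed-axis"""
    s=manip.get_state(); p=np.array(s['eef_pos']); R=Ro.from_rotvec(s['ee_rot']); T=Ro.from_matrix(tR)
    rv=(R.inv()*T).as_rotvec(); print('dist',np.round(np.linalg.norm(tp-p),4),'ang deg',np.round(np.degrees(np.linalg.norm(rv)),1),'rot/row',np.round(rv/n,4))
    for i in range(n):
        Ri=R*Ro.from_rotvec(rv*i/n); print(i,np.round(Ri.inv().apply((tp-p)/n),4))
def frame(x,y):
    x=np.array(x,float);x/=np.linalg.norm(x);y=np.array(y,float);y-=x*(x@y);y/=np.linalg.norm(y);return np.c_[x,y,np.cross(x,y)]
def st():
    s=manip.get_state(); print('t',round(s['time'],2),'p',np.round(s['eef_pos'],4),'F',np.round(s['contact_force'],1),'w',round(s['width'],4)); print('q',np.round(s['joint_positions'],3)); print(np.round(Ro.from_rotvec(s['ee_rot']).as_matrix(),3)); return s
E
python3 - <<'E'
from h import *
st()
E
```

```text
t 1.0 p [0.2395 0.6311 0.2313] F [-0.5  0.4  0.4] w 0.0852
q [-1.316  0.477  0.022  1.555 -0.012  1.109 -0.083]
[[-0.     0.355  0.935]
 [ 0.     0.935 -0.355]
 [-1.     0.    -0.   ]]
```

```bash
python3 -m handwheel '[{"x":-0.0417},{"x":-0.0417},{"x":-0.0417},{"z":0.04,"rx":0.06},{"z":0.0417,"rx":0.062},{"z":0.0417,"rx":0.062},{"z":0.0417,"rx":0.062},{"z":0.0417,"rx":0.062}]'; python3 -c "
from h import *
st()"
```

```text
t 1.0 p [0.2395 0.6311 0.2313] F [-0.5  0.4  0.4] w 0.0852
q [-1.316  0.477  0.022  1.555 -0.012  1.109 -0.083]
[[-0.     0.355  0.935]
 [ 0.     0.935 -0.355]
 [-1.     0.    -0.   ]]validation failed for argument at $[0]...
```

```bash
python3 -m handwheel '[{"x":-0.0417,"y":0,"z":0,"rx":0,"ry":0,"rz":0,"jaw":-1},{"x":-0.0417,"y":0,"z":0,"rx":0,"ry":0,"rz":0,"jaw":-1},{"x":-0.0417,"y":0,"z":0,"rx":0,"ry":0,"rz":0,"jaw":-1},{"x":0,"y":0,"z":0.04,"rx":0.06,"ry":0,"rz":0,"jaw":-1},{"x":0,"y":0,"z":0.041,"rx":0.062,"ry":0,"rz":0,"jaw":-1},{"x":0,"y":0,"z":0.041,"rx":0.062,"ry":0,"rz":0,"jaw":-1},{"x":0,"y":0,"z":0.041,"rx":0.062,"ry":0,"rz":0,"jaw":-1},{"x":0,"y":0,"z":0.041,"rx":0.062,"ry":0,"rz":0,"jaw":-1}]'; python3 -c "
from h import *
st()"
```

```text
time: 1.67
eef_pos: [0.4114, 0.5428, 0.3614]
ee_rot: [0.516, 1.516, -0.514]
contact_force: [0.5, -0.1, -0.1]
width: 0.0854
t 1.67 p [0.4114 0.5428 0.3614] F [ 0.5 -0.1 -0.1] w 0.0854
q [-1.111  0.41   0.148  1.373 -0.067  1.364 -0.048]
[[-0.006  0.611  0.792]
 [ 0.003  0.792 -0.611]
 [-1.    -0.001 -0.007]]
```

```bash
python3 -m handwheel '[{"x":0,"y":-0.003,"z":0.041,"rx":0.064,"ry":0,"rz":0,"jaw":-1},{"x":0,"y":-0.003,"z":0.041,"rx":0.064,"ry":0,"rz":0,"jaw":-1},{"x":0,"y":-0.003,"z":0.041,"rx":0.064,"ry":0,"rz":0,"jaw":-1},{"x":0,"y":-0.003,"z":0.041,"rx":0.064,"ry":0,"rz":0,"jaw":-1},{"x":0,"y":-0.003,"z":0.041,"rx":0.064,"ry":0,"rz":0,"jaw":-1},{"x":0,"y":-0.003,"z":0.041,"rx":0.064,"ry":0,"rz":0,"jaw":-1},{"x":0,"y":-0.003,"z":0.041,"rx":0.064,"ry":0,"rz":0,"jaw":-1},{"x":0,"y":-0.003,"z":0.041,"rx":0.064,"ry":0,"rz":0,"jaw":-1}]'; python3 -m handwheel '[{"x":0,"y":-0.003,"z":0.041,"rx":0.064,"ry":0,"rz":0,"jaw":-1},{"x":0,"y":-0.003,"z":0.041,"rx":0.064,"ry":0,"rz":0,"jaw":-1},{"x":0,"y":-0.003,"z":0.041,"rx":0.064,"ry":0,"rz":0,"jaw":-1},{"x":0,"y":-0.003,"z":0.041,"rx":0.064,"ry":0,"rz":0,"jaw":-1},{"x":0,"y":-0.003,"z":0.041,"rx":0.064,"ry":0,"rz":0,"jaw":-1},{"x":0,"y":-0.003,"z":0.041,"rx":0.064,"ry":0,"rz":0,"jaw":-1},{"x":0,"y":-0.003,"z":0.041,"rx":0.064,"ry":0,"rz":0,"jaw":-1},{"x":0,"y":-0.003,"z":0.041,"rx":0.064,"ry":0,"rz":0,"jaw":-1}]'; python3 -c "
from h import *
st()"
```

```text
time: 2.33
eef_pos: [0.6014, 0.2727, 0.359]
ee_rot: [0.93, 1.37, -0.927]
contact_force: [0.3, 0.6, -0.3]
width: 0.0853
time: 3.0
eef_pos: [0.6251, -0.0559, 0.3574]
ee_rot: [1.331, 1.132, -1.325]
contact_force: [1.1, -1.0, -0.3]
width: 0.0854
t 3.0 p [ 0.6251 -0.0559  0.3574] F [ 1.1 -1.  -0.3] w 0.0854
q [-0.421  0.34   0.559  1.539 -0.188  1.317 -0.002]
[[-0.     0.987 -0.161]
 [ 0.005 -0.161 -0.987]
 [-1.    -0.001 -0.005]]
```

```bash
python3 -c "
from h import *
d=np.array([.358,.934,0]);plan(np.array([.47,-.32,.22]),frame(d,[.934,-.358,0]),16)"
```

```text
dist 0.3357 ang deg 90.3 rot/row [0.01   0.0975 0.0101]
0 [ 0.0085 -0.0069  0.0179]
1 [ 0.0067 -0.0068  0.0187]
2 [ 0.0047 -0.0067  0.0193]
3 [ 0.0028 -0.0065  0.0198]
4 [ 0.0008 -0.0063  0.02  ]
5 [-0.0013 -0.0061  0.02  ]
6 [-0.0033 -0.0059  0.0199]
7 [-0.0052 -0.0057  0.0195]
8 [-0.0072 -0.0054  0.019 ]
9 [-0.009  -0.0051  0.0182]
10 [-0.0108 -0.0049  0.0173]
11 [-0.0125 -0.0046  0.0162]
12 [-0.0141 -0.0043  0.0149]
13 [-0.0155 -0.004   0.0135]
14 [-0.0168 -0.0037  0.012 ]
15 [-0.0179 -0.0034  0.0103]
```

```bash
python3 -m handwheel '[{"x":0.009,"y":-0.007,"z":0.018,"rx":0.01,"ry":0.098,"rz":0.01,"jaw":-1},{"x":0.007,"y":-0.007,"z":0.019,"rx":0.01,"ry":0.098,"rz":0.01,"jaw":-1},{"x":0.005,"y":-0.007,"z":0.019,"rx":0.01,"ry":0.098,"rz":0.01,"jaw":-1},{"x":0.003,"y":-0.0065,"z":0.02,"rx":0.01,"ry":0.098,"rz":0.01,"jaw":-1},{"x":0.001,"y":-0.006,"z":0.02,"rx":0.01,"ry":0.098,"rz":0.01,"jaw":-1},{"x":-0.001,"y":-0.006,"z":0.02,"rx":0.01,"ry":0.098,"rz":0.01,"jaw":-1},{"x":-0.003,"y":-0.006,"z":0.02,"rx":0.01,"ry":0.098,"rz":0.01,"jaw":-1},{"x":-0.005,"y":-0.006,"z":0.02,"rx":0.01,"ry":0.098,"rz":0.01,"jaw":-1}]'; python3 -c "
from h import *
st()
d=np.array([.358,.934,0]);plan(np.array([.47,-.32,.20]),frame(d,[.934,-.358,0]),8)"
```

```text
time: 3.67
eef_pos: [0.5494, -0.1967, 0.2917]
ee_rot: [2.045, 1.502, -0.738]
contact_force: [0.6, 0.6, -1.0]
width: 0.0851
t 3.67 p [ 0.5494 -0.1967  0.2917] F [ 0.6  0.6 -1. ] w 0.0851
q [ 0.289  0.482  0.476  1.734 -0.952  1.502  0.856]
[[ 0.247  0.96  -0.133]
 [ 0.692 -0.271 -0.669]
 [-0.678  0.073 -0.731]]
dist 0.1729 ang deg 43.1 rot/row [0.0129 0.0929 0.0074]
0 [-0.0053 -0.0062  0.02  ]
1 [-0.0072 -0.0059  0.0195]
2 [-0.0091 -0.0056  0.0188]
3 [-0.0108 -0.0053  0.018 ]
4 [-0.0125 -0.005   0.017 ]
5 [-0.014  -0.0046  0.0158]
6 [-0.0155 -0.0043  0.0145]
7 [-0.0168 -0.004   0.013 ]
```

```bash
python3 -m handwheel '[{"x":-0.005,"y":-0.006,"z":0.02,"rx":0.013,"ry":0.093,"rz":0.007,"jaw":-1},{"x":-0.007,"y":-0.006,"z":0.0195,"rx":0.013,"ry":0.093,"rz":0.007,"jaw":-1},{"x":-0.009,"y":-0.006,"z":0.019,"rx":0.013,"ry":0.093,"rz":0.007,"jaw":-1},{"x":-0.011,"y":-0.005,"z":0.018,"rx":0.013,"ry":0.093,"rz":0.007,"jaw":-1},{"x":-0.0125,"y":-0.005,"z":0.017,"rx":0.013,"ry":0.093,"rz":0.007,"jaw":-1},{"x":-0.014,"y":-0.005,"z":0.016,"rx":0.013,"ry":0.093,"rz":0.007,"jaw":-1},{"x":-0.0155,"y":-0.004,"z":0.0145,"rx":0.013,"ry":0.093,"rz":0.007,"jaw":-1},{"x":-0.017,"y":-0.004,"z":0.013,"rx":0.013,"ry":0.093,"rz":0.007,"jaw":-1}]'; python3 -c "
from h import *
st()
d=np.array([.358,.934,0]);plan(np.array([.47,-.32,.20]),frame(d,[.934,-.358,0]),8)"
```

```text
time: 4.33
eef_pos: [0.4672, -0.3299, 0.1948]
ee_rot: [-2.586, -1.764, -0.049]
contact_force: [0.7, 0.1, -1.3]
width: 0.0855
t 4.33 p [ 0.4672 -0.3299  0.1948] F [ 0.7  0.1 -1.3] w 0.0855
q [ 1.004  1.006 -0.032  1.542 -1.047  1.907  1.058]
[[ 0.365  0.931  0.019]
 [ 0.931 -0.365  0.027]
 [ 0.032  0.008 -0.999]]
dist 0.0116 ang deg 1.9 rot/row [ 0.001  -0.004  -0.0009]
0 [ 0.0013 -0.0001 -0.0006]
1 [ 0.0013 -0.0001 -0.0006]
2 [ 0.0013 -0.0001 -0.0006]
3 [ 0.0013 -0.0001 -0.0006]
4 [ 0.0013 -0.0001 -0.0006]
5 [ 0.0013 -0.0001 -0.0006]
6 [ 0.0013 -0.0001 -0.0006]
7 [ 0.0013 -0.0001 -0.0006]
```

```bash
python3 - <<'E'
from h import *
a=shot('scene','s1.png'); b=shot('top','t1.png')
for p in (a,b):
    im=p['image']; h=cv2.cvtColor(im,cv2.COLOR_BGR2HSV); m=cv2.inRange(h,(22,150,60),(34,255,255))
    n,l,s,c=cv2.connectedComponentsWithStats(m); i=1+np.argmax(s[1:,4]); print(s[i],c[i])
    print(proj(p,[[.517,-.199,.15],[.517,-.199,0],[.517,-.199,.075]]).round(1).tolist())
    for r in manip.place_of(p,'torch_tail')[:1]: print(np.round(r['at'],4))
x,y,w,h=150,200,200,150
cv2.imwrite('pics/s1c.png',cv2.resize(a['image'][180:330,120:320],None,fx=4,fy=4))
cv2.imwrite('pics/t1c.png',cv2.resize(b['image'][180:380,320:520],None,fx=3,fy=3))
E
```

```text
[211 239  23  33 352] [221.51988636 255.25568182]
[[215.9, 230.0], [225.5, 265.0], [221.0, 248.4]]
[ 0.5187 -0.1965  0.1526]
[387 252  24  22 310] [398.07096774 263.08064516]
[[402.1, 259.0], [393.0, 266.9], [397.3, 263.2]]
[ 0.5195 -0.1987  0.1547]
```

View pics/s1c.png

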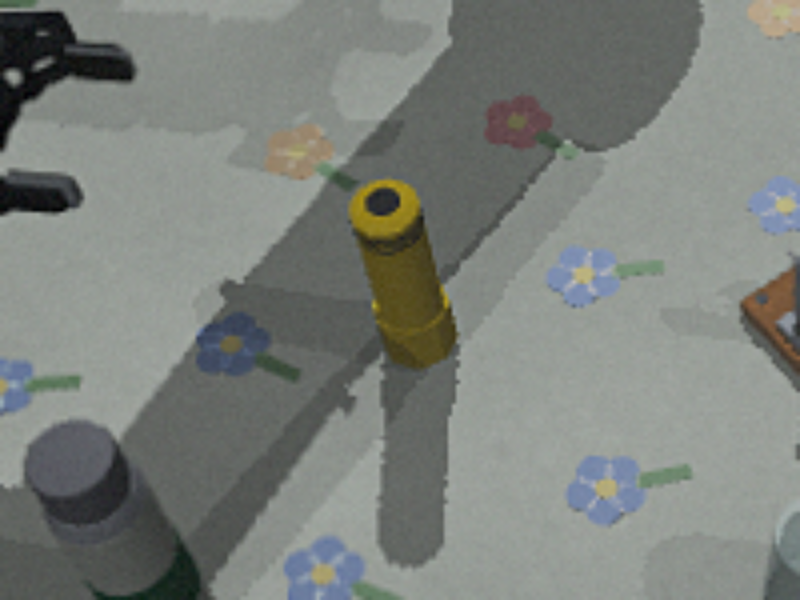

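View pics/t1c.png

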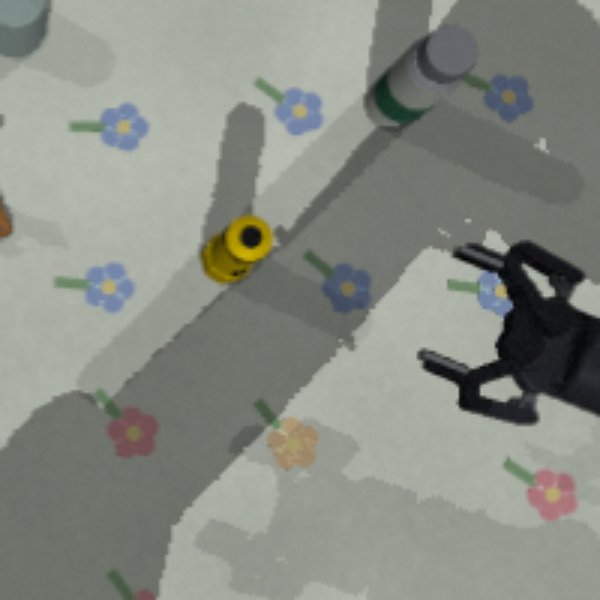

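```bash
python3 -c "
from h import *
d=np.array([.365,.931,0]);plan(np.array([.518,-.2,.107])+d*.022,frame(d,[.931,-.365,0]),8)"
```

```text
dist 0.1842 ang deg 1.8 rot/row [ 0.0008 -0.0038 -0.0004]
0 [ 0.0199 -0.0001  0.0115]
1 [ 0.02   -0.0001  0.0115]
2 [ 0.02   -0.      0.0114]
3 [ 0.0201 -0.      0.0113]
4 [ 0.0201 -0.      0.0112]
5 [0.0201 0.     0.0111]
6 [0.0202 0.     0.0111]
7 [0.0202 0.     0.011 ]
```

```bash
python3 -m handwheel '[{"x":0.01,"y":0,"z":0.021,"rx":0.001,"ry":-0.004,"rz":0,"jaw":-1},{"x":0.015,"y":0,"z":0.021,"rx":0.001,"ry":-0.004,"rz":0,"jaw":-1},{"x":0.02,"y":0,"z":0.02,"rx":0.001,"ry":-0.004,"rz":0,"jaw":-1},{"x":0.02,"y":0,"z":0.015,"rx":0.001,"ry":-0.004,"rz":0,"jaw":-1},{"x":0.02,"y":0,"z":0.01,"rx":0,"ry":-0.004,"rz":0,"jaw":-1},{"x":0.02,"y":0,"z":0,"rx":0,"ry":-0.004,"rz":0,"jaw":-1},{"x":0.015,"y":0,"z":0,"rx":0,"ry":0,"rz":0,"jaw":-1},{"x":0,"y":0,"z":0,"rx":0,"ry":0,"rz":0,"jaw":-1}]' 30; python3 -c "
from h import *
st()
d=np.array([.365,.931,0]);plan(np.array([.518,-.2,.107])+d*.022,frame(d,[.931,-.365,0]),4)
shot('scene','s2.png');shot('top','t2.png')"
```

```text
time: 5.2
eef_pos: [0.5256, -0.205, 0.1185]
ee_rot: [2.538, 1.774, -0.009]
contact_force: [0.0, 0.6, 0.7]
width: 0.0852
t 5.2 p [ 0.5256 -0.205   0.1185] F [0.  0.6 0.7] w 0.0852
q [ 0.857  1.039 -0.083  1.688 -1.105  1.665  1.201]
[[ 0.344  0.939  0.021]
 [ 0.939 -0.343 -0.04 ]
 [-0.03   0.034 -0.999]]
dist 0.028 ang deg 2.9 rot/row [0.0085 0.0075 0.0058]
0 [ 0.0061 -0.0022  0.0026]
1 [ 0.0061 -0.0022  0.0027]
2 [ 0.006  -0.0022  0.0027]
3 [ 0.006  -0.0022  0.0028]
```

View pics/s2.png

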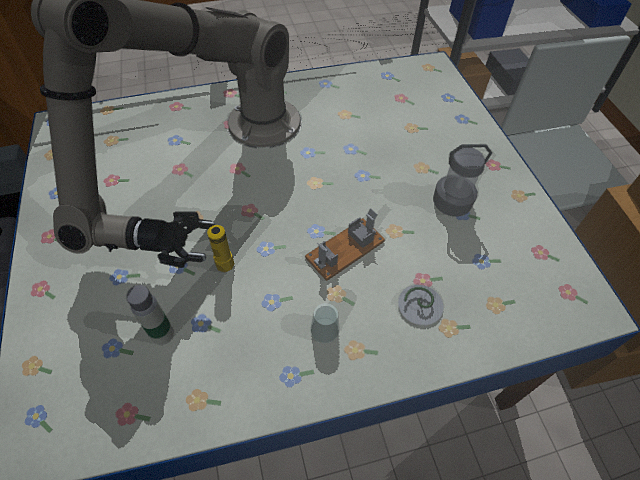

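View pics/t2.png

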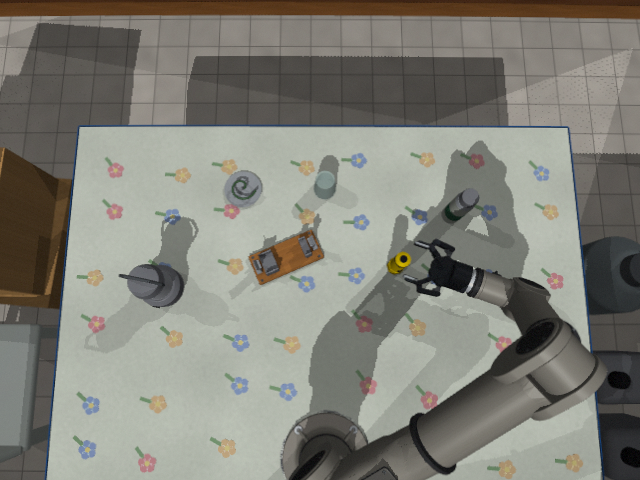

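The fingers flank the torch, and the wrist clears both the table and the aerosol. Moving in to close.

```bash
python3 -m handwheel '[{"x":0.008,"y":-0.002,"z":0.002,"rx":0.008,"ry":0.007,"rz":0.005,"jaw":-1},{"x":0.008,"y":-0.002,"z":0.003,"rx":0.008,"ry":0.007,"rz":0.005,"jaw":-1},{"x":0.008,"y":-0.002,"z":0.003,"rx":0.008,"ry":0.007,"rz":0.005,"jaw":-1},{"x":0.003,"y":-0.002,"z":0.003,"rx":0.008,"ry":0.007,"rz":0.005,"jaw":-1},{"x":0,"y":0,"z":0,"rx":0,"ry":0,"rz":0,"jaw":0.1},{"x":0,"y":0,"z":0,"rx":0,"ry":0,"rz":0,"jaw":0.2},{"x":0,"y":0,"z":0,"rx":0,"ry":0,"rz":0,"jaw":0.4},{"x":0,"y":0,"z":0,"rx":0,"ry":0,"rz":0,"jaw":0.6}]' 30; python3 -c "
from h import *
st()
shot('top','t3.png');p=shot('scene','s3.png')
cv2.imwrite('pics/s3c.png',cv2.resize(p['image'][180:330,120:320],None,fx=4,fy=4))"
```

```text
time: 5.97
eef_pos: [0.5261, -0.1836, 0.1046]
ee_rot: [2.599, 1.756, -0.009]
contact_force: [-4.8, 2.4, 0.6]
width: 0.039
t 5.97 p [ 0.5261 -0.1836  0.1046] F [-4.8  2.4  0.6] w 0.039
q [ 0.852  1.059 -0.098  1.737 -1.143  1.63   1.22 ]
[[ 0.373  0.928 -0.002]
 [ 0.928 -0.373 -0.007]
 [-0.008  0.    -1.   ]]
```

View pics/s3c.png

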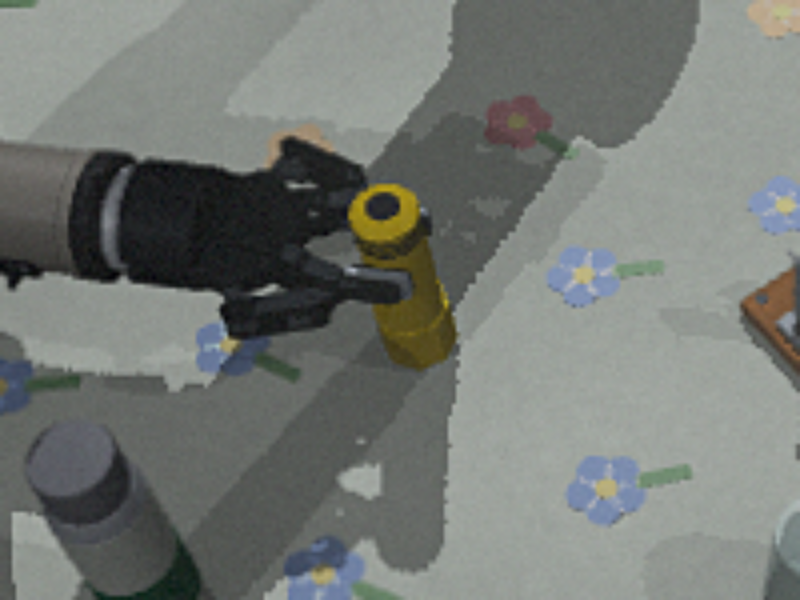

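```bash
python3 -m handwheel '[{"x":0,"y":0,"z":-0.015,"rx":0,"ry":0,"rz":0,"jaw":0.6},{"x":0,"y":0,"z":-0.02,"rx":0,"ry":0,"rz":0,"jaw":0.6},{"x":0,"y":0,"z":-0.01,"rx":0,"ry":-0.06,"rz":0,"jaw":0.6},{"x":0.002,"y":0,"z":-0.005,"rx":0,"ry":-0.098,"rz":0,"jaw":0.6},{"x":0.002,"y":0,"z":0,"rx":0,"ry":-0.098,"rz":0,"jaw":0.6},{"x":0.002,"y":0,"z":0,"rx":0,"ry":-0.098,"rz":0,"jaw":0.6},{"x":0.002,"y":0,"z":0,"rx":0,"ry":-0.098,"rz":0,"jaw":0.6},{"x":0.002,"y":0,"z":0,"rx":0,"ry":-0.098,"rz":0,"jaw":0.6}]' 40; python3 -c "
from h import *
st()
d=np.array([.37,.929,0]);plan(np.array([.545,-.17,.14]),frame([0,0,-1],[.929,-.37,0]),10)
p=shot('scene','s4.png')
cv2.imwrite('pics/s4c.png',cv2.resize(p['image'][150:330,80:320],None,fx=3,fy=3))"
```

```text
time: 6.73
eef_pos: [0.5269, -0.1814, 0.1446]
ee_rot: [2.278, 1.52, -0.696]
contact_force: [-0.4, -0.2, -2.9]
width: 0.0386
t 6.73 p [ 0.5269 -0.1814  0.1446] F [-0.4 -0.2 -2.9] w 0.0386
q [ 0.647  0.664  0.063  1.877 -1.018  1.278  0.973]
[[ 0.317  0.922 -0.221]
 [ 0.769 -0.386 -0.509]
 [-0.554 -0.008 -0.832]]
dist 0.0219 ang deg 56.3 rot/row [-0.002  -0.0983 -0.0001]
0 [ 0.0017  0.0012 -0.0006]
1 [ 0.0016  0.0012 -0.0008]
2 [ 0.0016  0.0012 -0.0009]
3 [ 0.0015  0.0012 -0.0011]
4 [ 0.0014  0.0012 -0.0012]
5 [ 0.0012  0.0012 -0.0013]
6 [ 0.0011  0.0012 -0.0014]
7 [ 0.0009  0.0013 -0.0015]
8 [ 0.0008  0.0013 -0.0016]
9 [ 0.0006  0.0013 -0.0017]
```

View pics/s4c.png

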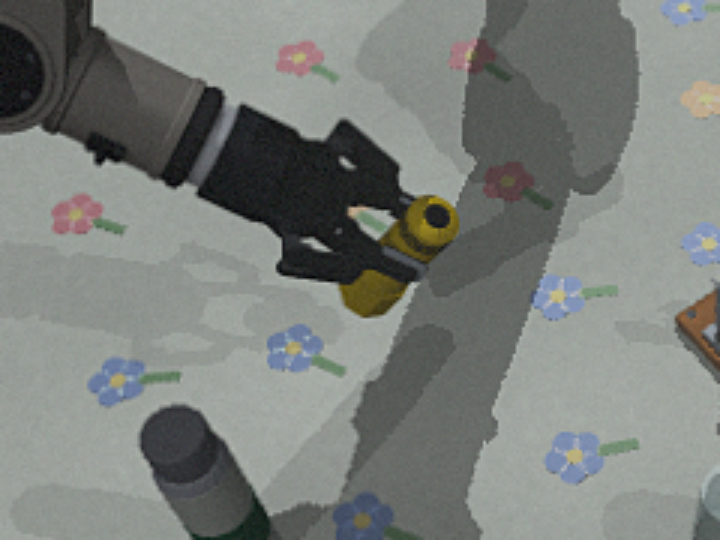

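The torch is held securely and tilted about 35°, clear of the cloth. Continuing the rotation.

```bash
python3 -m handwheel '[{"x":0.002,"y":0.0015,"z":-0.001,"rx":0,"ry":-0.12,"rz":0,"jaw":0.6},{"x":0.002,"y":0.0015,"z":-0.001,"rx":0,"ry":-0.12,"rz":0,"jaw":0.6},{"x":0.002,"y":0.0015,"z":-0.001,"rx":0,"ry":-0.12,"rz":0,"jaw":0.6},{"x":0.002,"y":0.0015,"z":-0.001,"rx":0,"ry":-0.12,"rz":0,"jaw":0.6},{"x":0.001,"y":0.0015,"z":-0.002,"rx":0,"ry":-0.12,"rz":0,"jaw":0.6},{"x":0.001,"y":0.0015,"z":-0.002,"rx":0,"ry":-0.12,"rz":0,"jaw":0.6},{"x":0.001,"y":0.0015,"z":-0.002,"rx":0,"ry":-0.12,"rz":0,"jaw":0.6},{"x":0.001,"y":0.0015,"z":-0.002,"rx":0,"ry":-0.12,"rz":0,"jaw":0.6}]'; python3 -c "
from h import *
st()"
```

```text
time: 7.45
eef_pos: [0.5426, -0.177, 0.1422]
ee_rot: [1.497, 0.987, -1.512]
contact_force: [-0.5, -0.6, -3.2]
width: 0.0389
t 7.45 p [ 0.5426 -0.177   0.1422] F [-0.5 -0.6 -3.2] w 0.0389
q [-0.124  0.436  0.421  1.911 -0.225  0.847  0.003]
[[-0.007  0.917 -0.398]
 [-0.004 -0.398 -0.917]
 [-1.    -0.005  0.006]]
```

```bash
python3 -m handwheel '[{"x":0,"y":0.002,"z":0,"rx":0.12,"ry":0,"rz":0,"jaw":0.6},{"x":0.005,"y":0.002,"z":0,"rx":0.12,"ry":0,"rz":0,"jaw":0.6},{"x":0.01,"y":0.002,"z":0,"rx":0.12,"ry":0,"rz":0,"jaw":0.6},{"x":0.012,"y":0.002,"z":0,"rx":0.12,"ry":0,"rz":0,"jaw":0.6},{"x":0.012,"y":0,"z":-0.002,"rx":0.12,"ry":0,"rz":0,"jaw":0.6},{"x":0.012,"y":0,"z":-0.002,"rx":0.12,"ry":0,"rz":0,"jaw":0.6},{"x":0.012,"y":0,"z":-0.002,"rx":0.12,"ry":0,"rz":0,"jaw":0.6},{"x":0.012,"y":0,"z":-0.002,"rx":0.12,"ry":0,"rz":0,"jaw":0.6}]'; python3 -c "
from h import *
st()
p=shot('scene','s5.png')
cv2.imwrite('pics/s5c.png',cv2.resize(p['image'][150:330,80:320],None,fx=3,fy=3))"
```

```text
time: 8.12
eef_pos: [0.5567, -0.1608, 0.0603]
ee_rot: [2.101, 0.208, -2.151]
contact_force: [-0.5, -0.2, -2.1]
width: 0.0388
t 8.12 p [ 0.5567 -0.1608  0.0603] F [-0.5 -0.2 -2.1] w 0.0388
q [-0.263  0.625  0.592  1.93  -0.493  0.761 -0.768]
[[-0.024  0.186 -0.982]
 [ 0.005 -0.982 -0.186]
 [-1.    -0.01   0.023]]
```

View pics/s5c.png

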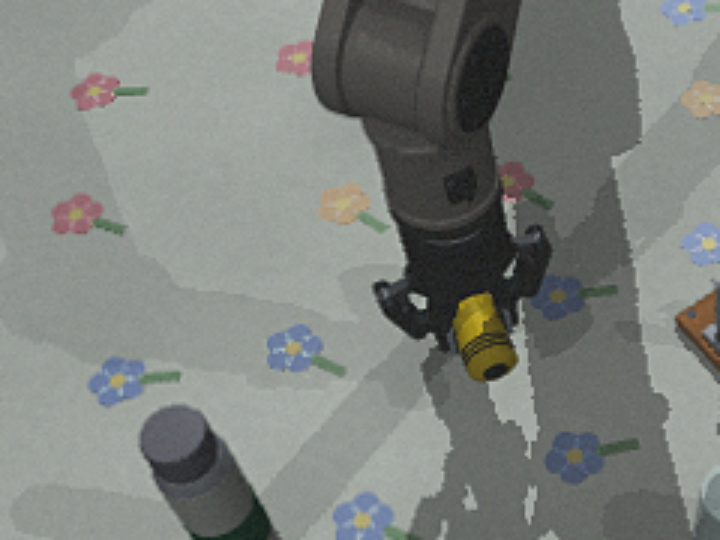

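```bash
python3 -m handwheel '[{"x":0.012,"y":0,"z":0,"rx":0,"ry":0,"rz":0,"jaw":0.6},{"x":0.012,"y":0,"z":0,"rx":0,"ry":0,"rz":0,"jaw":0.6},{"x":0.009,"y":0,"z":0,"rx":0,"ry":0,"rz":0,"jaw":0.6},{"x":0.006,"y":0,"z":0,"rx":0,"ry":0,"rz":0,"jaw":0.6},{"x":0.003,"y":0,"z":0,"rx":0,"ry":0,"rz":0,"jaw":0.6},{"x":0.002,"y":0,"z":0,"rx":0,"ry":0,"rz":0,"jaw":0.6},{"x":0.002,"y":0,"z":0,"rx":0,"ry":0,"rz":0,"jaw":0.6},{"x":0,"y":0,"z":0,"rx":0,"ry":0,"rz":0,"jaw":0.6}]'; python3 -c "
from h import *
st()"
```

```text
time: 8.83
eef_pos: [0.5517, -0.159, 0.0055]
ee_rot: [2.09, 0.222, -2.161]
contact_force: [-0.4, 0.2, -2.7]
width: 0.039
t 8.83 p [ 0.5517 -0.159   0.0055] F [-0.4  0.2 -2.7] w 0.039
q [-0.214  0.703  0.525  1.947 -0.55   0.676 -0.716]
[[-0.034  0.193 -0.981]
 [ 0.01  -0.981 -0.193]
 [-0.999 -0.017  0.032]]
```

```bash
python3 -m handwheel '[{"x":0.001,"y":0,"z":0,"rx":0,"ry":0,"rz":0,"jaw":0.6},{"x":0.001,"y":0,"z":0,"rx":0,"ry":0,"rz":0,"jaw":0.6},{"x":0.001,"y":0,"z":0,"rx":0,"ry":0,"rz":0,"jaw":0.6},{"x":0,"y":0,"z":0,"rx":0,"ry":0,"rz":0,"jaw":0.6},{"x":0,"y":0,"z":0,"rx":0,"ry":0,"rz":0,"jaw":0.6},{"x":0,"y":0,"z":0,"rx":0,"ry":0,"rz":0,"jaw":0.6},{"x":0,"y":0,"z":0,"rx":0,"ry":0,"rz":0,"jaw":0.6},{"x":0,"y":0,"z":0,"rx":0,"ry":0,"rz":0,"jaw":0.6}]'; python3 -c "
from h import *
st()
p=shot('scene','s6.png')
cv2.imwrite('pics/s6c.png',cv2.resize(p['image'][180:330,160:300],None,fx=4,fy=4))"
```

```text
time: 9.5
eef_pos: [0.5529, -0.1593, 0.0048]
ee_rot: [2.093, 0.222, -2.157]
contact_force: [-0.9, 0.2, -1.5]
width: 0.039
t 9.5 p [ 0.5529 -0.1593  0.0048] F [-0.9  0.2 -1.5] w 0.039
q [-0.211  0.703  0.522  1.947 -0.552  0.672 -0.713]
[[-0.031  0.193 -0.981]
 [ 0.011 -0.981 -0.193]
 [-0.999 -0.016  0.028]]
```

View pics/s6c.png

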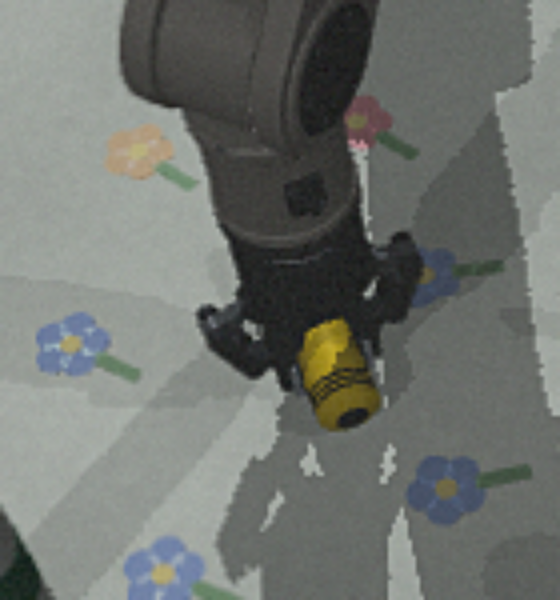

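```bash
python3 -m handwheel '[{"x":0.002,"y":0,"z":0,"rx":0,"ry":0,"rz":0,"jaw":0.6},{"x":0.002,"y":0,"z":0,"rx":0,"ry":0,"rz":0,"jaw":0.6},{"x":0.001,"y":0,"z":0,"rx":0,"ry":0,"rz":0,"jaw":0.6},{"x":0,"y":0,"z":0,"rx":0,"ry":0,"rz":0,"jaw":0.6},{"x":0,"y":0,"z":0,"rx":0,"ry":0,"rz":0,"jaw":0.6},{"x":0,"y":0,"z":0,"rx":0,"ry":0,"rz":0,"jaw":0.6},{"x":0,"y":0,"z":0,"rx":0,"ry":0,"rz":0,"jaw":0.6},{"x":0,"y":0,"z":0,"rx":0,"ry":0,"rz":0,"jaw":0.6}]'; python3 -c "
from h import *
st();print(manip.get_state()['torque'])"
```

```text
time: 10.22
eef_pos: [0.5532, -0.1594, 0.0042]
ee_rot: [2.097, 0.225, -2.158]
contact_force: [-0.8, -0.6, 0.1]
width: 0.039
t 10.22 p [ 0.5532 -0.1594  0.0042] F [-0.8 -0.6  0.1] w 0.039
q [-0.206  0.704  0.518  1.946 -0.556  0.672 -0.71 ]
[[-0.03   0.192 -0.981]
 [ 0.015 -0.981 -0.192]
 [-0.999 -0.02   0.026]]
[ 0.01822105  0.05269293 -0.0069598 ]
```

```bash
python3 -m handwheel '[{"x":0.002,"y":0,"z":0,"rx":0,"ry":0,"rz":0,"jaw":0.6},{"x":0.002,"y":0,"z":0,"rx":0,"ry":0,"rz":0,"jaw":0.6},{"x":0,"y":0,"z":0,"rx":0,"ry":0,"rz":0,"jaw":0.05},{"x":0,"y":0,"z":0,"rx":0,"ry":0,"rz":0,"jaw":0.0},{"x":0,"y":0,"z":0,"rx":0,"ry":0,"rz":0,"jaw":-0.1},{"x":0,"y":0,"z":0,"rx":0,"ry":0,"rz":0,"jaw":-0.3},{"x":0,"y":0,"z":0,"rx":0,"ry":0,"rz":0,"jaw":-0.6},{"x":0,"y":0,"z":0,"rx":0,"ry":0,"rz":0,"jaw":-1}]'; python3 -c "
from h import *
st()"
```

```text
time: 10.88
eef_pos: [0.5549, -0.1601, 0.0043]
ee_rot: [2.102, 0.227, -2.155]
contact_force: [0.9, -0.3, -0.1]
width: 0.0779
t 10.88 p [ 0.5549 -0.1601  0.0043] F [ 0.9 -0.3 -0.1] w 0.0779
q [-0.202  0.704  0.516  1.943 -0.558  0.672 -0.707]
[[-0.027  0.191 -0.981]
 [ 0.017 -0.981 -0.192]
 [-0.999 -0.022  0.023]]
```

```bash
python3 -m handwheel '[{"x":-0.02,"y":0,"z":0,"rx":0,"ry":0,"rz":0,"jaw":-1},{"x":-0.03,"y":0,"z":0,"rx":0,"ry":0,"rz":0,"jaw":-1},{"x":-0.04,"y":0,"z":0,"rx":0,"ry":0,"rz":0,"jaw":-1},{"x":-0.03,"y":-0.02,"z":0,"rx":-0.05,"ry":0,"rz":0,"jaw":-1},{"x":0,"y":-0.035,"z":0,"rx":-0.1,"ry":0,"rz":0,"jaw":-1},{"x":0,"y":-0.035,"z":0,"rx":-0.12,"ry":0,"rz":0,"jaw":-1},{"x":0,"y":-0.035,"z":0,"rx":-0.12,"ry":0,"rz":0,"jaw":-1},{"x":0,"y":-0.03,"z":0,"rx":-0.12,"ry":0,"rz":0,"jaw":-1}]'; python3 - <<'E'
from h import *
st()
for c in ['scene','top']:
    p=shot(c,c+'7.png')
    im=p['image']
    if c=='scene': cv2.imwrite('pics/s7c.png',cv2.resize(im[180:330,160:360],None,fx=4,fy=4))
    else: cv2.imwrite('pics/t7c.png',cv2.resize(im[180:330,320:520],None,fx=4,fy=4))
    for n in ['torch','torch_tail','torch_lens']:
        r=manip.place_of(p,n); print(c,n,[(np.round(d['at'],3).tolist(),round(d['p'],2)) for d in r[:2]])
E
```

```text
time: 11.55
eef_pos: [0.503, -0.022, 0.1322]
ee_rot: [1.796, 0.691, -1.835]
contact_force: [0.1, 1.0, -0.0]
width: 0.0854
t 11.55 p [ 0.503  -0.022   0.1322] F [ 0.1  1.  -0. ] w 0.0854
q [-0.513  0.375  0.544  2.063 -0.283  0.8   -0.657]
[[-0.025  0.651 -0.758]
 [ 0.011 -0.758 -0.652]
 [-1.    -0.025  0.012]]
scene torch [([0.523, -0.169, 0.022], 0.84)]
scene torch_tail [([0.6, -0.152, 0.02], 0.62), ([0.455, 0.455, -0.002], 0.15)]
scene torch_lens [([0.452, -0.18, 0.023], 0.61)]
top torch [([0.524, -0.167, 0.021], 0.62)]
top torch_tail [([0.599, -0.153, 0.022], 0.96), ([0.543, 0.112, -0.003], 0.51)]
top torch_lens [([0.45, -0.18, 0.021], 0.64)]
```

View pics/s7c.png

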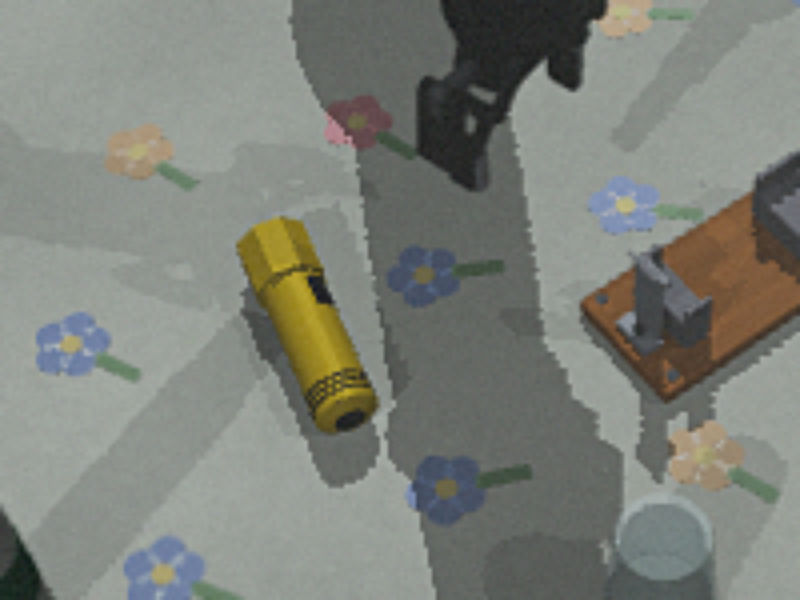

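View pics/t7c.png

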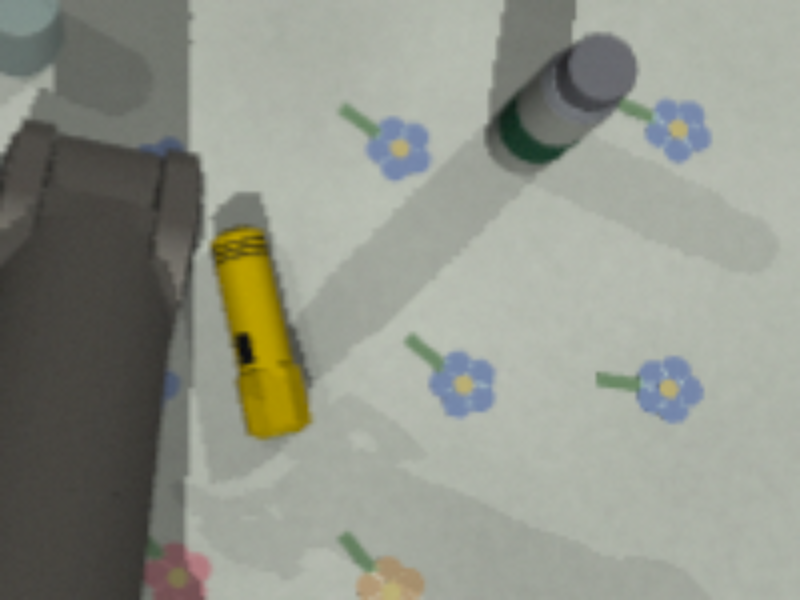

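```bash
python3 - <<'E'
from h import *
plan(np.array([.5363,-.1648,.11]),frame([0,0,-1],[-.182,.983,0]),22)
E
```

```text
dist 0.1446 ang deg 150.4 rot/row [-0.1193 -0.0012  0.0012]
0 [0.0009 0.0058 0.0029]
1 [0.0009 0.0054 0.0036]
2 [0.0009 0.005  0.0042]
3 [0.0009 0.0044 0.0048]
4 [0.0009 0.0038 0.0053]
5 [0.0009 0.0032 0.0057]
6 [0.001  0.0025 0.006 ]
7 [0.001  0.0017 0.0063]
8 [0.001  0.001  0.0064]
9 [0.001  0.0002 0.0065]
10 [ 0.001  -0.0006  0.0065]
11 [ 0.001  -0.0013  0.0064]
12 [ 0.001  -0.0021  0.0061]
13 [ 0.001  -0.0028  0.0059]
14 [ 0.001  -0.0035  0.0055]
15 [ 0.001  -0.0041  0.005 ]
16 [ 0.001  -0.0047  0.0045]
17 [ 0.001  -0.0052  0.0039]
18 [ 0.001  -0.0056  0.0033]
19 [ 0.001  -0.006   0.0026]
20 [ 0.001  -0.0062  0.0018]
21 [ 0.001  -0.0064  0.0011]
```

```bash
python3 -m handwheel '[{"x":0.001,"y":0.006,"z":0.003,"rx":-0.12,"ry":-0.001,"rz":0.001,"jaw":-1},{"x":0.001,"y":0.0055,"z":0.0035,"rx":-0.12,"ry":-0.001,"rz":0.001,"jaw":-1},{"x":0.001,"y":0.005,"z":0.004,"rx":-0.12,"ry":-0.001,"rz":0.001,"jaw":-1},{"x":0.001,"y":0.0045,"z":0.005,"rx":-0.12,"ry":-0.001,"rz":0.001,"jaw":-1},{"x":0.001,"y":0.004,"z":0.005,"rx":-0.12,"ry":-0.001,"rz":0.001,"jaw":-1},{"x":0.001,"y":0.003,"z":0.006,"rx":-0.12,"ry":-0.001,"rz":0.001,"jaw":-1},{"x":0.001,"y":0.0025,"z":0.006,"rx":-0.12,"ry":-0.001,"rz":0.001,"jaw":-1},{"x":0.001,"y":0.002,"z":0.006,"rx":-0.12,"ry":-0.001,"rz":0.001,"jaw":-1}]'; python3 -m handwheel '[{"x":0.001,"y":0.001,"z":0.0065,"rx":-0.12,"ry":-0.001,"rz":0.001,"jaw":-1},{"x":0.001,"y":0,"z":0.0065,"rx":-0.12,"ry":-0.001,"rz":0.001,"jaw":-1},{"x":0.001,"y":-0.0005,"z":0.0065,"rx":-0.12,"ry":-0.001,"rz":0.001,"jaw":-1},{"x":0.001,"y":-0.0015,"z":0.0065,"rx":-0.12,"ry":-0.001,"rz":0.001,"jaw":-1},{"x":0.001,"y":-0.002,"z":0.006,"rx":-0.12,"ry":-0.001,"rz":0.001,"jaw":-1},{"x":0.001,"y":-0.003,"z":0.006,"rx":-0.12,"ry":-0.001,"rz":0.001,"jaw":-1},{"x":0.001,"y":-0.0035,"z":0.0055,"rx":-0.12,"ry":-0.001,"rz":0.001,"jaw":-1},{"x":0.001,"y":-0.004,"z":0.005,"rx":-0.12,"ry":-0.001,"rz":0.001,"jaw":-1}]';  python3 - <<'E'
from h import *
st()
plan(np.array([.5363,-.1648,.09]),frame([0,0,-1],[-.182,.983,0]),8)
E
```

```text
time: 12.62
eef_pos: [0.5191, -0.0865, 0.1209]
ee_rot: [1.11, 1.276, -1.145]
contact_force: [0.2, -0.9, 0.0]
width: 0.0854
time: 13.28
eef_pos: [0.5339, -0.151, 0.1095]
ee_rot: [0.357, 1.553, -0.381]
contact_force: [0.9, -0.1, -0.5]
width: 0.0854
t 13.28 p [ 0.5339 -0.151   0.1095] F [ 0.9 -0.1 -0.5] w 0.0854
q [ 0.085  0.437  0.089  1.947 -0.033  0.774  1.291]
[[-0.017  0.452  0.892]
 [-0.011  0.892 -0.452]
 [-1.    -0.018 -0.01 ]]
dist 0.024 ang deg 37.4 rot/row [-0.0816 -0.002   0.0017]
0 [ 0.0025 -0.0014  0.0011]
1 [ 0.0025 -0.0014  0.001 ]
2 [ 0.0024 -0.0015  0.0008]
3 [ 0.0024 -0.0016  0.0007]
4 [ 0.0024 -0.0017  0.0006]
5 [ 0.0024 -0.0017  0.0004]
6 [ 0.0024 -0.0017  0.0003]
7 [ 0.0024 -0.0017  0.0001]
```

```bash
python3 -m handwheel '[{"x":0.002,"y":-0.0015,"z":0.001,"rx":-0.105,"ry":-0.003,"rz":0.002,"jaw":-1},{"x":0.002,"y":-0.0015,"z":0.001,"rx":-0.105,"ry":-0.003,"rz":0.002,"jaw":-1},{"x":0.002,"y":-0.0015,"z":0.001,"rx":-0.105,"ry":-0.003,"rz":0.002,"jaw":-1},{"x":0.002,"y":-0.002,"z":0.0005,"rx":-0.105,"ry":-0.003,"rz":0.002,"jaw":-1},{"x":0.002,"y":-0.002,"z":0.0005,"rx":-0.105,"ry":-0.003,"rz":0.002,"jaw":-1},{"x":0.002,"y":-0.002,"z":0.0005,"rx":-0.105,"ry":-0.003,"rz":0.002,"jaw":-1},{"x":0.002,"y":-0.002,"z":0,"rx":-0.03,"ry":0,"rz":0,"jaw":-1},{"x":0,"y":0,"z":0,"rx":0,"ry":0,"rz":0,"jaw":-1}]';  python3 - <<'E'
from h import *
st()
plan(np.array([.5363,-.1648,.004]),frame([0,0,-1],[-.182,.983,0]),8)
E
```

```text
time: 13.95
eef_pos: [0.5356, -0.1797, 0.091]
ee_rot: [-0.165, 1.567, 0.157]
contact_force: [0.5, -0.5, -0.2]
width: 0.0855
t 13.95 p [ 0.5356 -0.1797  0.091 ] F [ 0.5 -0.5 -0.2] w 0.0855
q [ 0.27   0.473 -0.076  1.935  0.059  0.737  1.934]
[[-0.002 -0.204  0.979]
 [-0.005  0.979  0.204]
 [-1.    -0.004 -0.003]]
dist 0.0882 ang deg 1.3 rot/row [ 0.0027 -0.0003  0.0005]
0 [0.0109 0.0019 0.0005]
1 [0.0109 0.0018 0.0005]
2 [0.0109 0.0018 0.0005]
3 [0.0109 0.0018 0.0005]
4 [0.0109 0.0018 0.0005]
5 [0.0109 0.0018 0.0005]
6 [0.0109 0.0018 0.0004]
7 [0.0109 0.0018 0.0004]
```

```bash
python3 -m handwheel '[{"x":0.005,"y":0.005,"z":0.001,"rx":0.005,"ry":0,"rz":0.001,"jaw":-1},{"x":0.008,"y":0.005,"z":0.001,"rx":0.005,"ry":0,"rz":0.001,"jaw":-1},{"x":0.012,"y":0.005,"z":0.001,"rx":0.005,"ry":0,"rz":0.001,"jaw":-1},{"x":0.014,"y":0,"z":0,"rx":0.005,"ry":0,"rz":0,"jaw":-1},{"x":0.016,"y":0,"z":0,"rx":0,"ry":0,"rz":0,"jaw":-1},{"x":0.014,"y":0,"z":0,"rx":0,"ry":0,"rz":0,"jaw":-1},{"x":0.010,"y":0,"z":0,"rx":0,"ry":0,"rz":0,"jaw":-1},{"x":0.003,"y":0,"z":0,"rx":0,"ry":0,"rz":0,"jaw":-1}]';  python3 - <<'E'
from h import *
st()
plan(np.array([.5363,-.1648,.004]),frame([0,0,-1],[-.182,.983,0]),2)
p=shot('scene','s8.png');cv2.imwrite('pics/s8c.png',cv2.resize(p['image'][180:330,160:360],None,fx=4,fy=4))
E
```

```text
time: 14.62
eef_pos: [0.5357, -0.163, 0.0021]
ee_rot: [-0.133, 1.569, 0.131]
contact_force: [-0.1, 0.2, -0.5]
width: 0.0851
t 14.62 p [ 0.5357 -0.163   0.0021] F [-0.1  0.2 -0.5] w 0.0851
q [ 0.23   0.609 -0.061  1.979  0.069  0.558  1.86 ]
[[-0.003 -0.167  0.986]
 [-0.002  0.986  0.167]
 [-1.    -0.001 -0.003]]
dist 0.0027 ang deg 0.9 rot/row [-0.0075 -0.0014  0.0005]
0 [-0.0009 -0.001   0.0001]
1 [-0.0009 -0.001   0.0001]
```

View pics/s8c.png

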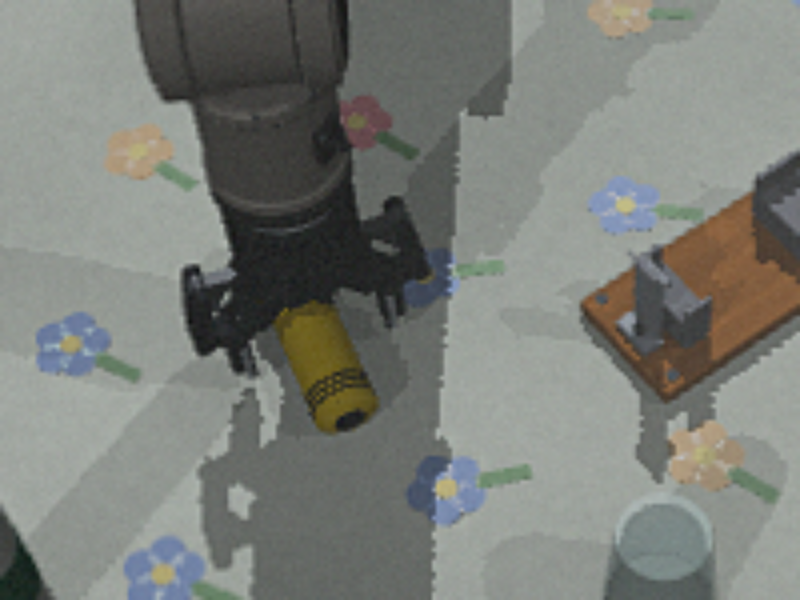

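```bash
python3 -m handwheel '[{"x":-0.002,"y":-0.001,"z":0,"rx":-0.015,"ry":0,"rz":0,"jaw":-1},{"x":0,"y":0,"z":0,"rx":0,"ry":0,"rz":0,"jaw":-0.3},{"x":0,"y":0,"z":0,"rx":0,"ry":0,"rz":0,"jaw":0},{"x":0,"y":0,"z":0,"rx":0,"ry":0,"rz":0,"jaw":0.3},{"x":0,"y":0,"z":0,"rx":0,"ry":0,"rz":0,"jaw":0.6},{"x":0,"y":0,"z":0,"rx":0,"ry":0,"rz":0,"jaw":0.8},{"x":0,"y":0,"z":0,"rx":0,"ry":0,"rz":0,"jaw":0.8},{"x":0,"y":0,"z":0,"rx":0,"ry":0,"rz":0,"jaw":0.8}]' 90;  python3 - <<'E'
from h import *
st()
a=[]
for c in ['scene','top']:
    p=shot(c)
    for n in ['seat_lens','seat_tail','holder']:
        r=manip.place_of(p,n); print(c,n,[(np.round(d['at'],4).tolist(),round(d['p'],2)) for d in r[:2]])
    if c=='scene': cv2.imwrite('pics/s9h.png',cv2.resize(p['image'][190:290,295:395],None,fx=6,fy=6))
    else: cv2.imwrite('pics/t9h.png',cv2.resize(p['image'][215:300,240:340],None,fx=6,fy=6)); 
E
```

```text
time: 15.33
eef_pos: [0.5378, -0.1645, 0.0073]
ee_rot: [-0.146, 1.564, 0.142]
contact_force: [0.2, 0.3, -2.8]
width: 0.0377
t 15.33 p [ 0.5378 -0.1645  0.0073] F [ 0.2  0.3 -2.8] w 0.0377
q [ 0.235  0.601 -0.065  1.975  0.073  0.565  1.874]
[[ 0.002 -0.182  0.983]
 [-0.003  0.983  0.182]
 [-1.    -0.003  0.001]]
scene seat_lens [([0.5153, 0.1785, 0.061], 0.69)]
scene seat_tail [([0.5776, 0.0446, 0.0643], 0.72)]
scene holder [([0.5998, -0.1469, 0.0219], 0.73), ([0.5464, 0.1152, -0.0023], 0.57)]
top seat_lens [([0.5149, 0.1802, 0.0564], 0.65)]
top seat_tail [([0.5747, 0.0422, 0.0577], 0.69), ([0.5256, -0.1638, 0.0222], 0.27)]
top holder [([0.5438, 0.1121, -0.003], 0.73), ([0.5742, 0.0419, 0.056], 0.33)]
```

View pics/s9h.png

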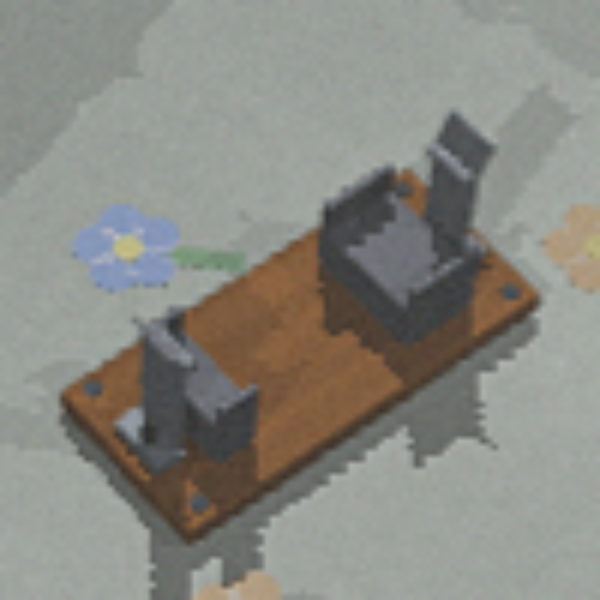

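View pics/t9h.png

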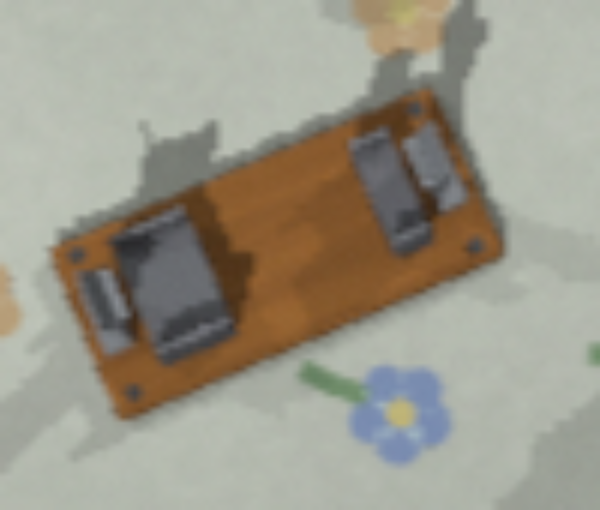

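```bash
python3 - <<'E'
from h import *
from scipy.optimize import least_squares
pa=shot('scene');pb=shot('top')
# board corners (x,y local): order matches picks
def corners(q,z=.014):
    c,s=np.cos(q[2]),np.sin(q[2]); L=np.array([[-.045,.1],[.045,.1],[.045,-.1],[-.045,-.1]])
    xy=L@np.array([[c,s],[-s,c]])+q[:2]; return np.c_[xy,np.full(4,z)]
ka=np.array([[405,172],[540,297],[192,530],[65,398]])/6+[295,190]
kb=np.array([[122,414],[54,248],[427,90],[503,252]])/6+[240,215]
q0=[.546,.112,.44]
print('pred scene crop',((proj(pa,corners(q0))-[295,190])*6).round().tolist()); print('pred top crop',((proj(pb,corners(q0))-[240,215])*6).round().tolist())
for A,B in ((1,1),(1,0),(0,1)):
    f=lambda q:np.r_[A*(proj(pa,corners(q))-ka).ravel(),B*(proj(pb,corners(q))-kb).ravel()]
    r=least_squares(f,q0); print(A,B,r.x.round(4),np.degrees(r.x[2]).round(2),'rms',np.sqrt(np.mean(r.fun**2)).round(2)); 
    q=r.x; y=np.array([-np.sin(q[2]),np.cos(q[2])]); print(' lens',(q[:2]+.075*y).round(4),'tail',(q[:2]-.075*y).round(4))
# torch in hand
for p in (pa,pb):
    for n in ['torch_tail','torch_lens','torch']:
        r=manip.place_of(p,n); print(n,[(np.round(d['at'],4).tolist(),round(d['p'],2)) for d in r[:1]])
E
```

```text
pred scene crop [[403.0, 162.0], [543.0, 287.0], [197.0, 537.0], [59.0, 395.0]]
pred top crop [[115.0, 423.0], [38.0, 252.0], [419.0, 77.0], [499.0, 244.0]]
1 1 [0.5465 0.1099 0.4157] 23.82 rms 1.03
 lens [0.5162 0.1785] tail [0.5768 0.0413]
1 0 [0.5478 0.1115 0.4213] 24.14 rms 0.58
 lens [0.5171 0.18  ] tail [0.5784 0.0431]
0 1 [0.545  0.1079 0.409 ] 23.44 rms 0.59
 lens [0.5152 0.1767] tail [0.5748 0.0391]
torch_tail [([0.5981, -0.1522, 0.0201], 0.58)]
torch_lens [([0.6687, -0.3679, 0.003], 0.73)]
torch [([0.5218, -0.1676, 0.0234], 0.58)]
torch_tail [([0.6017, -0.1505, 0.022], 0.57)]
torch_lens [([0.4503, -0.1824, 0.0202], 0.76)]
torch [([0.5278, -0.168, 0.0199], 0.8)]
```

```bash
python3 -m handwheel '[{"x":-0.02,"y":0,"z":0,"rx":0,"ry":0,"rz":0,"jaw":0.8},{"x":-0.035,"y":0,"z":0,"rx":0,"ry":0,"rz":0,"jaw":0.8},{"x":-0.04,"y":0,"z":0,"rx":0,"ry":0,"rz":0,"jaw":0.8},{"x":-0.025,"y":0.01,"z":0,"rx":0.03,"ry":0,"rz":0,"jaw":0.8},{"x":0,"y":0.02,"z":0,"rx":0.08,"ry":0,"rz":0,"jaw":0.8},{"x":0,"y":0.02,"z":-0.001,"rx":0.1,"ry":0,"rz":0,"jaw":0.8},{"x":0,"y":0.02,"z":-0.003,"rx":0.1,"ry":0,"rz":0,"jaw":0.8},{"x":0,"y":0.02,"z":-0.005,"rx":0.1,"ry":0,"rz":0,"jaw":0.8}]';  python3 - <<'E'
from h import *
st()
a=np.radians(24.2)
plan(np.array([.5513,.0989,.125]),frame([0,0,-1],[np.cos(a),np.sin(a),0]),10)
E
```

```text
time: 16.8
eef_pos: [0.5252, -0.0776, 0.133]
ee_rot: [0.195, 1.559, -0.201]
contact_force: [0.1, -0.1, -2.4]
width: 0.0379
t 16.8 p [ 0.5252 -0.0776  0.133 ] F [ 0.1 -0.1 -2.4] w 0.0379
q [ 0.03   0.362 -0.003  1.993  0.007  0.784  1.34 ]
[[ 0.002  0.25   0.968]
 [-0.004  0.968 -0.25 ]
 [-1.    -0.003  0.003]]
dist 0.1786 ang deg 51.3 rot/row [0.0896 0.0004 0.0002]
0 [ 0.0007  0.0177 -0.0019]
1 [ 0.0007  0.0175 -0.0035]
2 [ 0.0007  0.0171 -0.005 ]
3 [ 0.0008  0.0166 -0.0065]
4 [ 0.0008  0.016  -0.008 ]
5 [ 0.0008  0.0152 -0.0094]
6 [ 0.0008  0.0143 -0.0107]
7 [ 0.0008  0.0133 -0.0119]
8 [ 0.0008  0.0121 -0.0131]
9 [ 0.0008  0.0109 -0.0141]
```

```bash
python3 -m handwheel '[{"x":0,"y":0.0177,"z":-0.002,"rx":0.09,"ry":0,"rz":0,"jaw":0.8},{"x":0,"y":0.0175,"z":-0.0035,"rx":0.09,"ry":0,"rz":0,"jaw":0.8},{"x":0,"y":0.017,"z":-0.005,"rx":0.09,"ry":0,"rz":0,"jaw":0.8},{"x":0,"y":0.0166,"z":-0.0065,"rx":0.09,"ry":0,"rz":0,"jaw":0.8},{"x":0,"y":0.016,"z":-0.008,"rx":0.09,"ry":0,"rz":0,"jaw":0.8},{"x":0,"y":0.015,"z":-0.0095,"rx":0.09,"ry":0,"rz":0,"jaw":0.8},{"x":0,"y":0.0143,"z":-0.0107,"rx":0.09,"ry":0,"rz":0,"jaw":0.8},{"x":0,"y":0.0133,"z":-0.012,"rx":0.09,"ry":0,"rz":0,"jaw":0.8}]';  python3 - <<'E'
from h import *
st()
a=np.radians(24.2)
plan(np.array([.5513,.0989,.125]),frame([0,0,-1],[np.cos(a),np.sin(a),0]),3)
E
```

```text
time: 17.47
eef_pos: [0.5459, 0.0707, 0.1333]
ee_rot: [0.785, 1.42, -0.789]
contact_force: [-0.1, 0.4, -1.8]
width: 0.0375
t 17.47 p [0.5459 0.0707 0.1333] F [-0.1  0.4 -1.8] w 0.0375
q [-0.344  0.391  0.124  1.954 -0.06   0.799  0.373]
[[ 0.002  0.847  0.532]
 [-0.004  0.532 -0.847]
 [-1.    -0.001  0.004]]
dist 0.0299 ang deg 7.9 rot/row [0.0462 0.0014 0.0001]
0 [ 0.0027  0.0065 -0.007 ]
1 [ 0.0027  0.0062 -0.0073]
2 [ 0.0028  0.0058 -0.0076]
```

```bash
python3 -m handwheel '[{"x":0.003,"y":0.0065,"z":-0.007,"rx":0.046,"ry":0.001,"rz":0,"jaw":0.8},{"x":0.003,"y":0.006,"z":-0.0073,"rx":0.046,"ry":0.001,"rz":0,"jaw":0.8},{"x":0.002,"y":0.004,"z":-0.005,"rx":0.03,"ry":0.001,"rz":0,"jaw":0.8},{"x":0,"y":0,"z":0,"rx":0,"ry":0,"rz":0,"jaw":0.8},{"x":0,"y":0,"z":0,"rx":0,"ry":0,"rz":0,"jaw":0.8},{"x":0,"y":0,"z":0,"rx":0,"ry":0,"rz":0,"jaw":0.8},{"x":0,"y":0,"z":0,"rx":0,"ry":0,"rz":0,"jaw":0.8},{"x":0,"y":0,"z":0,"rx":0,"ry":0,"rz":0,"jaw":0.8}]';  python3 - <<'E'
from h import *
st()
a=np.radians(24.2)
plan(np.array([.5513,.0989,.125]),frame([0,0,-1],[np.cos(a),np.sin(a),0]),2)
for c in ['scene','top']:
    p=shot(c)
    for n in ['torch_tail','torch_lens','torch','seat_lens','seat_tail']:
        r=manip.place_of(p,n); print(c,n,[(np.round(d['at'],4).tolist(),round(d['p'],2)) for d in r[:2]])
    if c=='scene': cv2.imwrite('pics/s10.png',cv2.resize(p['image'][180:290,290:400],None,fx=5,fy=5,interpolation=cv2.INTER_CUBIC))
    else: cv2.imwrite('pics/t10.png',cv2.resize(p['image'][205:305,235:345],None,fx=5,fy=5,interpolation=cv2.INTER_CUBIC)); 
E
```

```text
time: 18.13
eef_pos: [0.5499, 0.1021, 0.125]
ee_rot: [0.881, 1.386, -0.88]
contact_force: [0.5, -0.3, -2.3]
width: 0.0375
t 18.13 p [0.5499 0.1021 0.125 ] F [ 0.5 -0.3 -2.3] w 0.0375
q [-0.407  0.417  0.141  1.939 -0.081  0.791  0.218]
[[-0.     0.905  0.425]
 [ 0.     0.425 -0.905]
 [-1.    -0.    -0.001]]
dist 0.0035 ang deg 0.9 rot/row [ 0.0081 -0.0003  0.0001]
0 [-0.     -0.      0.0018]
1 [-0.     -0.      0.0018]
scene torch_tail [([0.5807, 0.0477, 0.1412], 0.85)]
scene torch_lens [([0.5115, 0.1838, 0.1418], 0.8)]
scene torch [([0.5378, 0.112, 0.1419], 0.93)]
scene seat_lens []
scene seat_tail [([0.5804, 0.0443, 0.0631], 0.92), ([0.7523, 0.0028, 0.0012], 0.62)]
top torch_tail [([0.5795, 0.047, 0.1395], 0.46)]
top torch_lens [([0.7521, -0.0006, -0.0016], 0.57), ([0.5117, 0.1815, 0.14], 0.43)]
top torch []
top seat_lens [([0.5167, 0.1808, 0.0593], 0.87)]
top seat_tail [([0.5725, 0.04, 0.0586], 0.78)]
```

View pics/s10.png

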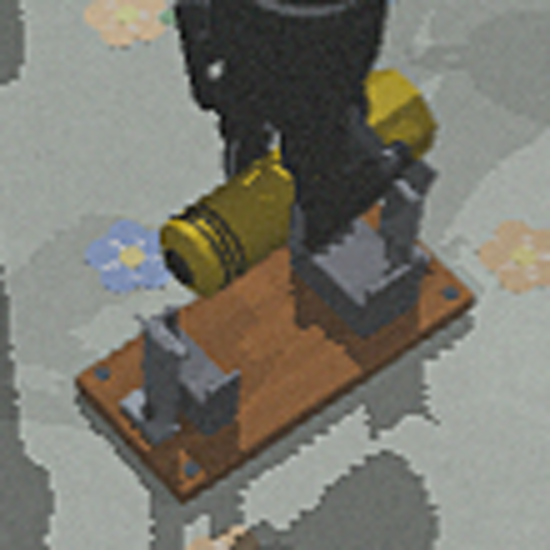

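View pics/t10.png

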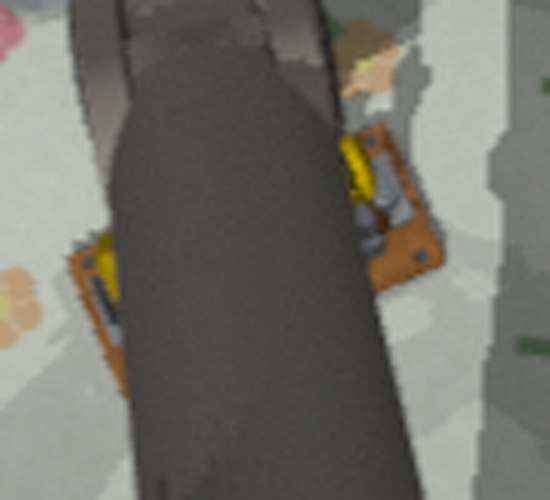

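```bash
python3 -m handwheel '[{"x":0.003,"y":0,"z":0.0018,"rx":0.008,"ry":0,"rz":0,"jaw":0.8},{"x":0.006,"y":-0.0005,"z":0.0018,"rx":0.008,"ry":0,"rz":0,"jaw":0.8},{"x":0.006,"y":0,"z":0,"rx":0,"ry":0,"rz":0,"jaw":0.8},{"x":0.005,"y":0,"z":0,"rx":0,"ry":0,"rz":0,"jaw":0.8},{"x":0,"y":0,"z":0,"rx":0,"ry":0,"rz":0,"jaw":0.8},{"x":0,"y":0,"z":0,"rx":0,"ry":0,"rz":0,"jaw":0.8},{"x":0,"y":0,"z":0,"rx":0,"ry":0,"rz":0,"jaw":0.8},{"x":0,"y":0,"z":0,"rx":0,"ry":0,"rz":0,"jaw":0.8}]';  python3 - <<'E'
from h import *
st()
a=np.radians(24.2)
y=np.array([-np.sin(a),np.cos(a)]);x=np.array([np.cos(a),np.sin(a)])
for c in ['scene','top']:
  for k in range(2):
    p=shot(c)
    for n in ['torch_tail','torch_lens','torch','seat_lens','seat_tail']:
        r=manip.place_of(p,n)
        for d in r[:1]:
            v=np.array(d['at'][:2])-[.5459,.1112]; print(c,n,np.round(d['at'],4).tolist(),round(d['p'],2),'holder xy mm',(1e3*v@x).round(1),(1e3*v@y).round(1))
  if c=='scene': cv2.imwrite('pics/s11.png',cv2.resize(p['image'][190:290,300:400],None,fx=6,fy=6,interpolation=cv2.INTER_CUBIC))
  else: cv2.imwrite('pics/t11.png',cv2.resize(p['image'][205:305,235:345],None,fx=5,fy=5,interpolation=cv2.INTER_CUBIC)); 
E
```

```text
time: 19.4
eef_pos: [0.5505, 0.0989, 0.1016]
ee_rot: [0.893, 1.381, -0.895]
contact_force: [-0.0, -0.9, -1.7]
width: 0.0378
t 19.4 p [0.5505 0.0989 0.1016] F [-0.  -0.9 -1.7] w 0.0378
q [-0.399  0.451  0.14   1.952 -0.091  0.745  0.215]
[[-0.002  0.913  0.409]
 [-0.     0.409 -0.913]
 [-1.    -0.002 -0.001]]
scene torch_tail [0.5766, 0.0435, 0.1166] 0.91 holder xy mm 0.3 -74.3
scene torch_lens [0.5114, 0.18, 0.1214] 0.86 holder xy mm -3.3 76.9
scene torch [0.5412, 0.1082, 0.1158] 0.67 holder xy mm -5.5 -0.8
scene seat_lens [0.5155, 0.1778, 0.062] 0.66 holder xy mm -0.4 73.2
scene seat_tail [0.577, 0.0442, 0.0618] 0.56 holder xy mm 0.9 -73.9
scene torch_lens [0.512, 0.1774, 0.1204] 0.97 holder xy mm -3.8 74.3
scene torch [0.542, 0.1073, 0.1172] 0.98 holder xy mm -5.2 -2.0
scene seat_lens [0.5174, 0.181, 0.0603] 0.59 holder xy mm 2.6 75.3
scene seat_tail [0.5797, 0.0441, 0.0632] 0.67 holder xy mm 3.3 -75.1
top torch_tail [0.5794, 0.0421, 0.1168] 0.55 holder xy mm 2.2 -76.8
top torch_lens [0.5161, 0.1781, 0.1116] 0.68 holder xy mm 0.2 73.2
top torch [0.748, -0.0017, -0.0005] 0.6 holder xy mm 138.1 -185.8
top seat_lens [0.5145, 0.1808, 0.0606] 0.82 holder xy mm -0.1 76.4
top seat_tail [0.5702, 0.0383, 0.0577] 0.94 holder xy mm -7.7 -76.5
top torch_tail [0.578, 0.0427, 0.1164] 0.49 holder xy mm 1.2 -75.6
top torch_lens [0.5118, 0.1787, 0.1144] 0.59 holder xy mm -3.4 75.5
top seat_lens [0.512, 0.182, 0.0608] 0.78 holder xy mm -1.9 78.5
top seat_tail [0.5734, 0.0388, 0.0547] 0.78 holder xy mm -4.6 -77.3
```

View pics/s11.png

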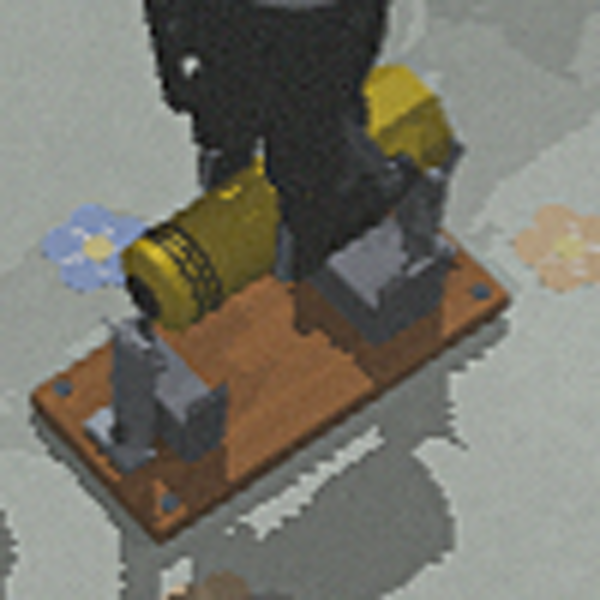

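View pics/t11.png

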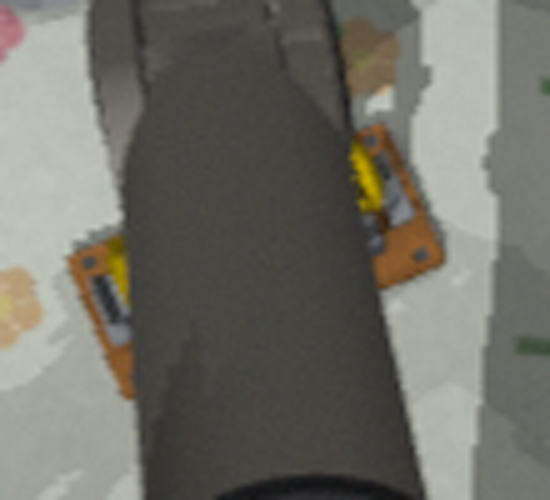

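```bash
python3 - <<'E'
from h import *
p=shot('scene'); pt=shot('top')
s=manip.get_state(); R=Ro.from_rotvec(s['ee_rot']).as_matrix(); t=np.array(s['eef_pos'])
ax=R[:,2]; g=t-R[:,0]*.0165; c=g-ax*.0134
for nm,q,o,f in (('scene',p,[300,190],6),('top',pt,[235,205],5)):
    im=q['image']; 
    img=cv2.resize(im[o[1]:o[1]+100,o[0]:o[0]+(100 if f==6 else 110)],None,fx=f,fy=f,interpolation=cv2.INTER_CUBIC)
    th=np.linspace(0,2*np.pi,40)
    def circ(z,r): return c+ax*z+r*(np.outer(np.cos(th),R[:,1])+np.outer(np.sin(th),R[:,0]))
    for z,r,col in ((.075,.012,(255,0,0)),(.07,.02,(255,0,255)),(-.075,.014,(255,255,0)),(-.07,.023,(0,255,0))):
        P=((proj(q,circ(z,r))-o)*f).round().astype(int); cv2.polylines(img,[P],True,col,1)
    a=np.radians(24.2); H=np.array([.5459,.1112]);X=np.array([np.cos(a),np.sin(a)]);Y=np.array([-np.sin(a),np.cos(a)])
    def hp(x,y,z): return np.r_[H+x*X+y*Y,z]
    def poly(pts): 
        P=((proj(q,pts)-o)*f).round().astype(int); cv2.polylines(img,[P],True,(255,255,255),1)
    poly([hp(-.045,-.1,.014),hp(.045,-.1,.014),hp(.045,.1,.014),hp(-.045,.1,.014)])
    for x in (-.0255,.0255): poly([hp(x,.032,.055),hp(x,.07,.055)])
    for x in (-.022,.022): poly([hp(x,-.07,.055),hp(x,-.05,.055)])
    poly([hp(-.013,-.072,.077),hp(.013,-.072,.077)]); poly([hp(-.013,.072,.079),hp(.013,.072,.079)])
    cv2.imwrite('pics/ov_%s.png'%nm,img)
E
```

```text
(no output)
```

View pics/ov_scene.png

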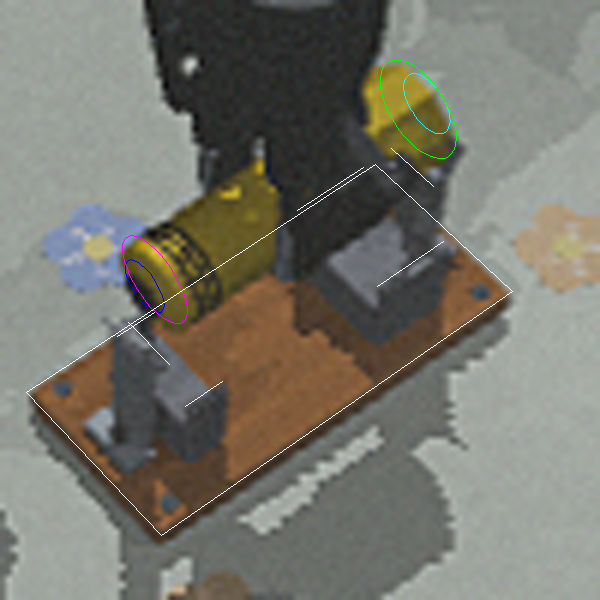

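View pics/ov_top.png

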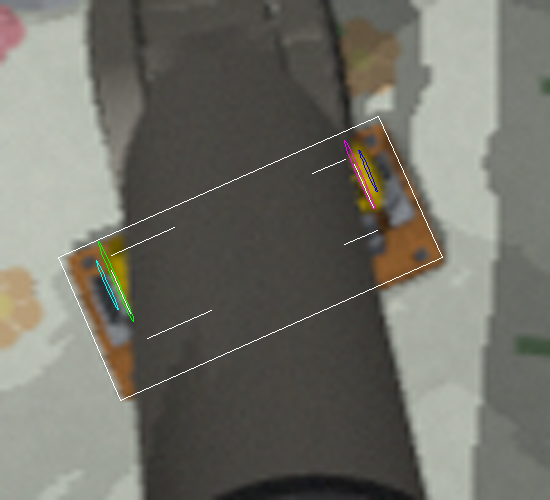

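```bash
cat > fit.py <<'E'
from h import *
from scipy.optimize import least_squares
from scipy.ndimage import map_coordinates, gaussian_filter
def chan(im):
    im=im.astype(float); b,g,r=im[...,0],im[...,1],im[...,2]
    return gaussian_filter((r+g)/2-b,0.5)
def edge_offsets(ch,hull,n=10,R=3.5,thr=25):
    """hull: ordered polygon px (convex). returns list of (pt, normal, offset) """
    out=[];cen=hull.mean(0)
    for i in range(len(hull)):
        a,b=hull[i],hull[(i+1)%len(hull)]; L=np.linalg.norm(b-a)
        if L<1e-3: continue
        t=(b-a)/L; nrm=np.array([t[1],-t[0]]); 
        if nrm@((a+b)/2-cen)<0: nrm=-nrm
        m=max(1,int(L/1.0))
        for k in range(m):
            p=a+(b-a)*(k+.5)/m; d=np.arange(-R,R+.01,.25); q=p+d[:,None]*nrm
            v=map_coordinates(ch,[q[:,1],q[:,0]],order=1)
            hi=v[d<-R+1.2].mean(); lo=v[d>R-1.2].mean()
            if hi-lo<thr: continue
            mid=(hi+lo)/2; ix=np.where((v[:-1]>=mid)&(v[1:]<mid))[0]
            if len(ix)!=1: continue
            j=ix[0]; out.append((p,nrm,d[j]+.25*(v[j]-mid)/(v[j]-v[j+1])))
    return out
def fit(p,ch,pts_fn,q0,iters=6,thr=25):
    q=np.array(q0,float)
    for it in range(iters):
        h=cv2.convexHull(proj(p,pts_fn(q)).astype(np.float32)).reshape(-1,2).astype(float)
        E=edge_offsets(ch,h,thr=thr)
        # linearise hull motion: numeric, via nearest support along normal
        N=np.array([e[1] for e in E]);P=np.array([e[0] for e in E]);o=np.array([e[2] for e in E])
        J=[]
        base=proj(p,pts_fn(q))
        # each sample belongs to hull edge; use rigid interpolation: motion of the 2 nearest model pts
        for k in range(len(q)):
            dq=q.copy(); dq[k]+=1e-3; mv=(proj(p,pts_fn(dq))-base)/1e-3
            h2=np.array([mv[np.argsort(np.abs((base-Pi)@Ni)+.15*np.linalg.norm(base-Pi,axis=1))[:2]].mean(0)@Ni for Pi,Ni in zip(P,N)]); J.append(h2)
        J=np.array(J).T
        med=np.median(o); w=1/(1+((o)/1.0)**2) if it>2 else np.ones(len(o))
        dq=np.linalg.lstsq(J*w[:,None],o*w,rcond=None)[0]; q=q+np.clip(dq,-.01,.01)
    return q,len(o),np.sqrt(np.average(o**2,weights=w))
def board(q):
    c,s=np.cos(q[2]),np.sin(q[2]); L=[]
    for e,(a,b) in enumerate([((-.045,-.1),(.045,-.1)),((.045,-.1),(.045,.1)),((.045,.1),(-.045,.1)),((-.045,.1),(-.045,-.1))]):
        for t in np.linspace(0,1,41): L.append((a[0]+(b[0]-a[0])*t,a[1]+(b[1]-a[1])*t))
    L=np.array(L); xy=L@np.array([[c,s],[-s,c]])+q[:2]
    return np.r_[np.c_[xy,np.full(len(L),.014)],np.c_[xy,np.zeros(len(L))]]
def torch(q,yaw,z):
    a=np.array([np.sin(yaw),-np.cos(yaw),0]);l=np.array([np.cos(yaw),np.sin(yaw),0]);u=np.array([0,0,1.]); c=np.r_[q[0],q[1],z]
    P=[];th=np.linspace(0,2*np.pi,48,endpoint=False)
    for zz,r in [(.075,.012)]+[(t,.02) for t in np.linspace(-.03,.07,40)]:
        P.append(c+a*zz+r*(np.outer(np.cos(th),l)+np.outer(np.sin(th),u)))
    oc=np.pi/8+np.arange(8)*np.pi/4
    for zz,r in [(t,.022/np.cos(np.pi/8)) for t in np.linspace(-.07,-.03,16)]:
        P.append(c+a*zz+r*(np.outer(np.cos(oc),l)+np.outer(np.sin(oc),u)))
    P.append(c-a*.075+.014*(np.outer(np.cos(th),l)+np.outer(np.sin(th),u)))
    return np.concatenate(P)
E
python3 - <<'E'
from fit import *
a=np.radians(24.2);X=np.array([np.cos(a),np.sin(a)]);Y=np.array([-np.sin(a),np.cos(a)])
s=manip.get_state(); R=Ro.from_rotvec(s['ee_rot']).as_matrix(); t=np.array(s['eef_pos'])
yaw=np.arctan2(R[0,2],-R[1,2]); c0=t-R[:,0]*.0165-R[:,2]*.0134; print('yaw',np.degrees(yaw),'c0',c0)
for nm,f0 in (('scene','scene0.png'),('top','top0.png')):
    p=shot(nm); im0=cv2.imread('pics/'+f0)
    q,n,r=fit(p,chan(im0),board,[.5459,.1112,a],thr=12); print(nm,'board',q.round(4),np.degrees(q[2]).round(2),n,r.round(2))
    for z in (c0[2]-.003,c0[2]):
        k,n,r=fit(p,chan(p['image']),lambda v:torch(v,yaw,z),c0[:2],thr=20); d=k-q[:2]
        print('  torch',z.round(4),k.round(4),n,r.round(2),'rel holder x,y mm',(1e3*d@X).round(2),(1e3*d@Y).round(2))
E
```

```text
yaw 24.135237408041927 c0 [0.54507575 0.11104621 0.11820655]
scene board [0.5426 0.1116 0.4328] 24.8 134 0.78
  torch 0.1152 [0.5468 0.1103] 79 0.87 rel holder x,y mm 3.3 -2.96
  torch 0.1182 [0.5491 0.1094] 77 0.87 rel holder x,y mm 5.04 -4.7
top board [0.547  0.1101 0.4125] 23.64 126 0.42
  torch 0.1152 [0.5473 0.109 ] 56 0.34 rel holder x,y mm -0.14 -1.16
  torch 0.1182 [0.5467 0.1088] 57 0.35 rel holder x,y mm -0.8 -1.06
```

```bash
python3 -m handwheel '[{"x":0.003,"y":0,"z":-0.0012,"rx":0,"ry":0,"rz":0,"jaw":0.8},{"x":0.005,"y":0,"z":0,"rx":0,"ry":0,"rz":0,"jaw":0.8},{"x":0.005,"y":0,"z":0,"rx":0,"ry":0,"rz":0,"jaw":0.8},{"x":0.003,"y":0,"z":0,"rx":0,"ry":0,"rz":0,"jaw":0.8},{"x":0,"y":0,"z":0,"rx":0,"ry":0,"rz":0,"jaw":0.8},{"x":0,"y":0,"z":0,"rx":0,"ry":0,"rz":0,"jaw":0.8},{"x":0,"y":0,"z":0,"rx":0,"ry":0,"rz":0,"jaw":0.8},{"x":0,"y":0,"z":0,"rx":0,"ry":0,"rz":0,"jaw":0.8}]' 110;  python3 - <<'E'
from h import *
s=st();print(s['torque'])
p=shot('scene');cv2.imwrite('pics/s12.png',cv2.resize(p['image'][190:290,300:400],None,fx=6,fy=6,interpolation=cv2.INTER_CUBIC))
E
```

```text
time: 21.47
eef_pos: [0.5495, 0.1, 0.0832]
ee_rot: [0.892, 1.382, -0.895]
contact_force: [-0.8, 0.1, -2.3]
width: 0.0368
t 21.47 p [0.5495 0.1    0.0832] F [-0.8  0.1 -2.3] w 0.0368
q [-0.397  0.479  0.135  1.963 -0.096  0.709  0.217]
[[-0.003  0.913  0.409]
 [-0.     0.409 -0.913]
 [-1.    -0.003 -0.001]]
[ 0.00148315 -0.0331647  -0.01326659]
```

View pics/s12.png

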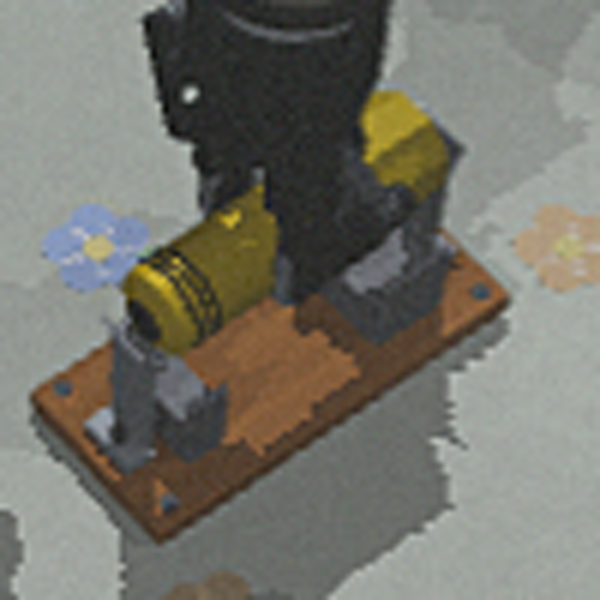

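```bash
python3 -m handwheel '[{"x":0.003,"y":0,"z":0,"rx":0,"ry":0,"rz":0,"jaw":0.8},{"x":0.003,"y":0,"z":0,"rx":0,"ry":0,"rz":0,"jaw":0.8},{"x":0.003,"y":0,"z":0,"rx":0,"ry":0,"rz":0,"jaw":0.8},{"x":0.001,"y":0,"z":0,"rx":0,"ry":0,"rz":0,"jaw":0.8},{"x":0,"y":0,"z":0,"rx":0,"ry":0,"rz":0,"jaw":0.8},{"x":0,"y":0,"z":0,"rx":0,"ry":0,"rz":0,"jaw":0.8},{"x":0,"y":0,"z":0,"rx":0,"ry":0,"rz":0,"jaw":0.8},{"x":0,"y":0,"z":0,"rx":0,"ry":0,"rz":0,"jaw":0.8}]' 110;  python3 - <<'E'
from h import *
s=st();R=Ro.from_rotvec(s['ee_rot']).as_matrix();print('tool F',(R.T@s['contact_force']).round(1),'tool M',(R.T@s['torque']).round(3))
E
```

```text
time: 22.18
eef_pos: [0.5526, 0.1018, 0.0756]
ee_rot: [0.894, 1.379, -0.888]
contact_force: [-0.7, 1.3, 0.4]
width: 0.0372
t 22.18 p [0.5526 0.1018 0.0756] F [-0.7  1.3  0.4] w 0.0372
q [-0.395  0.492  0.131  1.965 -0.099  0.687  0.221]
[[ 0.004  0.911  0.412]
 [ 0.002  0.412 -0.911]
 [-1.     0.004 -0.001]]
tool F [-0.4 -0.1 -1.5] tool M [-0.386 -0.102  0.012]
```

```bash
python3 - <<'E'
from fit import *
a=np.radians(24.2);X=np.array([np.cos(a),np.sin(a)]);Y=np.array([-np.sin(a),np.cos(a)])
s=st();R=Ro.from_rotvec(s['ee_rot']).as_matrix();print('tool F',(R.T@s['contact_force']).round(1),'tool M',(R.T@s['torque']).round(3))
p=shot('scene');cv2.imwrite('pics/s13.png',cv2.resize(p['image'][190:290,300:400],None,fx=6,fy=6,interpolation=cv2.INTER_CUBIC))
t=np.array(s['eef_pos']);yaw=np.arctan2(R[0,2],-R[1,2]); c0=t-R[:,0]*.016-R[:,2]*.0134
p=shot('top');k,n,r=fit(p,chan(p['image']),lambda v:torch(v,yaw,c0[2]),c0[:2],thr=20); d=k-[.547,.1101]
print('top torch',k.round(4),n,r.round(2),'rel',(1e3*d@X).round(2),(1e3*d@Y).round(2),'yaw',np.degrees(yaw))
cv2.imwrite('pics/t13.png',cv2.resize(p['image'][205:305,235:345],None,fx=6,fy=6,interpolation=cv2.INTER_CUBIC))
s=st()
E
```

```text
t 22.18 p [0.5526 0.1018 0.0756] F [-0.7  1.3  0.4] w 0.0372
q [-0.395  0.492  0.131  1.965 -0.099  0.687  0.221]
[[ 0.004  0.911  0.412]
 [ 0.002  0.412 -0.911]
 [-1.     0.004 -0.001]]
tool F [-0.4 -0.1 -1.5] tool M [-0.386 -0.102  0.012]
top torch [0.5495 0.1121] 53 0.41 rel 3.06 0.8 yaw 24.328131737609453
t 22.28 p [0.5526 0.1017 0.0756] F [ 0.5  0.8 -0.1] w 0.0373
q [-0.395  0.492  0.131  1.965 -0.099  0.687  0.221]
[[ 0.004  0.911  0.412]
 [ 0.002  0.412 -0.911]
 [-1.     0.004 -0.001]]
```

View pics/s13.png

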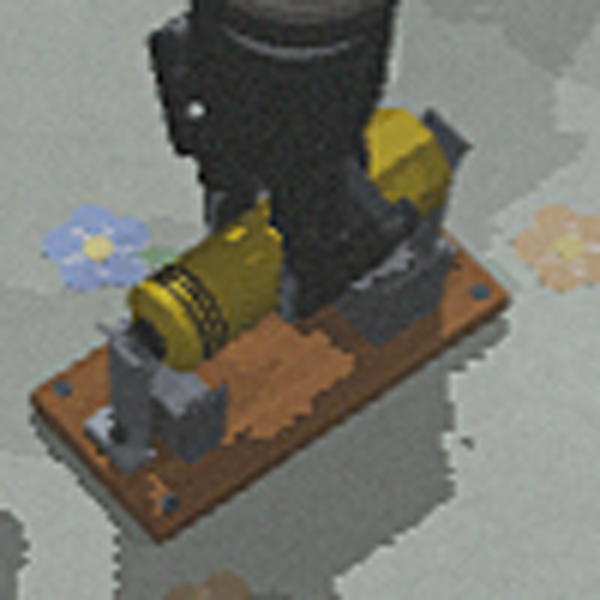

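View pics/t13.png

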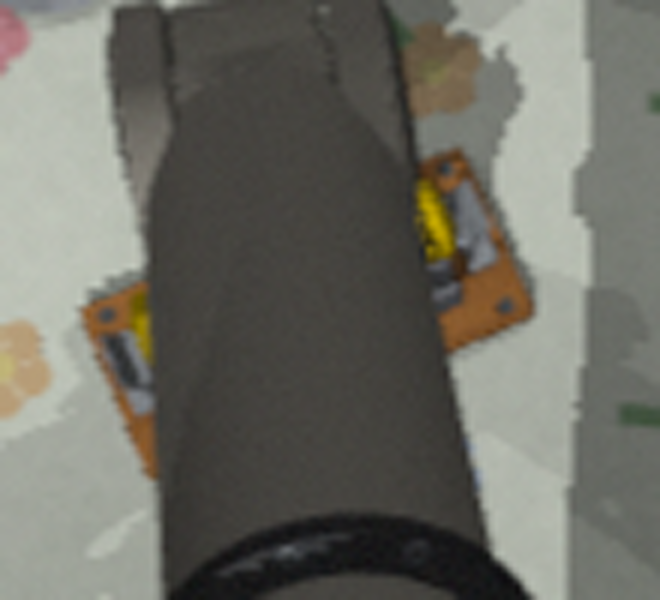

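```bash
python3 -m handwheel '[{"x":0,"y":-0.0025,"z":0,"rx":0,"ry":0,"rz":0,"jaw":0.8},{"x":0,"y":0,"z":0,"rx":0,"ry":0,"rz":0,"jaw":0.8},{"x":0,"y":0,"z":0,"rx":0,"ry":0,"rz":0,"jaw":0.8},{"x":0,"y":0,"z":0,"rx":0,"ry":0,"rz":0,"jaw":0.8},{"x":0,"y":0,"z":0,"rx":0,"ry":0,"rz":0,"jaw":0.8},{"x":0,"y":0,"z":0,"rx":0,"ry":0,"rz":0,"jaw":0.8},{"x":0,"y":0,"z":0,"rx":0,"ry":0,"rz":0,"jaw":0.8},{"x":0,"y":0,"z":0,"rx":0,"ry":0,"rz":0,"jaw":0.8}]' 110;  python3 - <<'E'
from fit import *
a=np.radians(24.2);X=np.array([np.cos(a),np.sin(a)]);Y=np.array([-np.sin(a),np.cos(a)])
s=st();R=Ro.from_rotvec(s['ee_rot']).as_matrix();print('tool F',(R.T@s['contact_force']).round(1),'tool M',(R.T@s['torque']).round(3))
t=np.array(s['eef_pos']);yaw=np.arctan2(R[0,2],-R[1,2]); c0=t-R[:,0]*.016-R[:,2]*.0134
p=shot('top');k,n,r=fit(p,chan(p['image']),lambda v:torch(v,yaw,c0[2]),c0[:2],thr=20); d=k-[.547,.1101]
print('top torch',k.round(4),n,r.round(2),'rel',(1e3*d@X).round(2),(1e3*d@Y).round(2),'yaw',np.degrees(yaw))
E
```

```text
time: 22.95
eef_pos: [0.5514, 0.101, 0.0759]
ee_rot: [0.898, 1.376, -0.888]
contact_force: [1.5, 0.2, -0.0]
width: 0.0371
t 22.95 p [0.5514 0.101  0.0759] F [ 1.5  0.2 -0. ] w 0.0371
q [-0.394  0.488  0.131  1.97  -0.1    0.682  0.22 ]
[[ 0.006  0.913  0.409]
 [ 0.004  0.409 -0.913]
 [-1.     0.007 -0.001]]
tool F [0.  1.5 0.4] tool M [-0.095 -0.051  0.193]
top torch [0.5494 0.1117] 51 0.46 rel 2.82 0.54 yaw 24.14238930858648
```

```bash
python3 -m handwheel '[{"x":0.001,"y":-0.002,"z":0,"rx":0,"ry":0,"rz":-0.004,"jaw":0.8},{"x":0.003,"y":-0.001,"z":0,"rx":0,"ry":0,"rz":-0.004,"jaw":0.8},{"x":0.003,"y":-0.001,"z":0,"rx":0,"ry":0,"rz":0,"jaw":0.8},{"x":0.002,"y":0,"z":0,"rx":0,"ry":0,"rz":0,"jaw":0.8},{"x":0,"y":0,"z":0,"rx":0,"ry":0,"rz":0,"jaw":0.8},{"x":0,"y":0,"z":0,"rx":0,"ry":0,"rz":0,"jaw":0.8},{"x":0,"y":0,"z":0,"rx":0,"ry":0,"rz":0,"jaw":0.8},{"x":0,"y":0,"z":0,"rx":0,"ry":0,"rz":0,"jaw":0.8}]' 110;  python3 - <<'E'
from fit import *
a=np.radians(24.2);X=np.array([np.cos(a),np.sin(a)]);Y=np.array([-np.sin(a),np.cos(a)])
s=st();R=Ro.from_rotvec(s['ee_rot']).as_matrix();print('tool F',(R.T@s['contact_force']).round(1),'tool M',(R.T@s['torque']).round(3))
t=np.array(s['eef_pos']);yaw=np.arctan2(R[0,2],-R[1,2]); c0=t-R[:,0]*.016-R[:,2]*.0134
d=c0[:2]-[.5459,.1112];print('robot rel',(1e3*d@X).round(2),(1e3*d@Y).round(2))
p=shot('top');k,n,r=fit(p,chan(p['image']),lambda v:torch(v,yaw,c0[2]),c0[:2],thr=20); d=k-[.547,.1101]
print('top torch',k.round(4),n,r.round(2),'rel',(1e3*d@X).round(2),(1e3*d@Y).round(2),'yaw',np.degrees(yaw))
p=shot('scene');cv2.imwrite('pics/s14.png',cv2.resize(p['image'][190:290,300:400],None,fx=6,fy=6,interpolation=cv2.INTER_CUBIC))
E
```

```text
time: 23.67
eef_pos: [0.5513, 0.1013, 0.0698]
ee_rot: [0.899, 1.376, -0.889]
contact_force: [1.2, 1.3, -0.5]
width: 0.0369
t 23.67 p [0.5513 0.1013 0.0698] F [ 1.2  1.3 -0.5] w 0.0369
q [-0.393  0.498  0.129  1.973 -0.102  0.671  0.221]
[[ 0.006  0.913  0.408]
 [ 0.004  0.408 -0.913]
 [-1.     0.007 -0.001]]
tool F [ 0.5  1.7 -0.7] tool M [-0.077  0.139  0.331]
robot rel 0.78 2.1
top torch [0.5488 0.1114] 48 0.45 rel 2.21 0.47 yaw 24.07403064869116
```

View pics/s14.png

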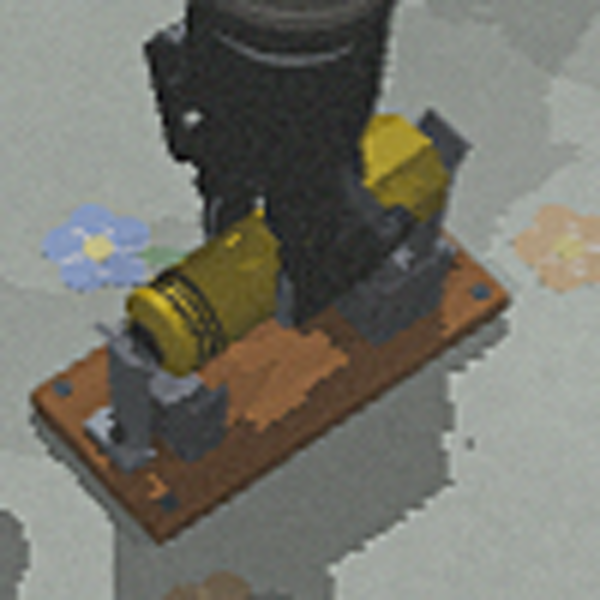

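```bash
python3 -m handwheel '[{"x":0.002,"y":-0.002,"z":0,"rx":0,"ry":0,"rz":-0.004,"jaw":0.8},{"x":0.004,"y":-0.001,"z":0,"rx":0,"ry":0,"rz":-0.004,"jaw":0.8},{"x":0.004,"y":0,"z":0,"rx":0,"ry":0,"rz":0,"jaw":0.8},{"x":0.003,"y":0,"z":0,"rx":0,"ry":0,"rz":0,"jaw":0.8},{"x":0,"y":0,"z":0,"rx":0,"ry":0,"rz":0,"jaw":0.8},{"x":0,"y":0,"z":0,"rx":0,"ry":0,"rz":0,"jaw":0.8},{"x":0,"y":0,"z":0,"rx":0,"ry":0,"rz":0,"jaw":0.8},{"x":0,"y":0,"z":0,"rx":0,"ry":0,"rz":0,"jaw":0.8}]' 110;  python3 - <<'E'
from fit import *
a=np.radians(24.2);X=np.array([np.cos(a),np.sin(a)]);Y=np.array([-np.sin(a),np.cos(a)])
s=st();R=Ro.from_rotvec(s['ee_rot']).as_matrix();print('tool F',(R.T@s['contact_force']).round(1),'tool M',(R.T@s['torque']).round(3))
t=np.array(s['eef_pos']);yaw=np.arctan2(R[0,2],-R[1,2]); c0=t-R[:,0]*.016-R[:,2]*.0134
d=c0[:2]-[.5459,.1112];print('robot rel',(1e3*d@X).round(2),(1e3*d@Y).round(2))
p=shot('top');k,n,r=fit(p,chan(p['image']),lambda v:torch(v,yaw,c0[2]),c0[:2],thr=20); d=k-[.547,.1101]
print('top torch',k.round(4),n,r.round(2),'rel',(1e3*d@X).round(2),(1e3*d@Y).round(2),'yaw',np.degrees(yaw))
p=shot('scene');cv2.imwrite('pics/s15.png',cv2.resize(p['image'][190:290,300:400],None,fx=6,fy=6,interpolation=cv2.INTER_CUBIC))
for n in ['torch','torch_tail','torch_lens']: print(n,[np.round(d['at'],4) for d in manip.place_of(p,n)[:1]])
E
```

```text
time: 24.43
eef_pos: [0.5501, 0.1009, 0.0583]
ee_rot: [0.898, 1.379, -0.893]
contact_force: [1.8, 1.5, -1.3]
width: 0.0368
t 24.43 p [0.5501 0.1009 0.0583] F [ 1.8  1.5 -1.3] w 0.0368
q [-0.391  0.516  0.126  1.977 -0.106  0.653  0.222]
[[ 0.001  0.914  0.407]
 [ 0.002  0.407 -0.914]
 [-1.     0.002 -0.002]]
tool F [ 1.3  2.2 -0.6] tool M [0.084 0.163 0.451]
robot rel -0.39 2.28
top torch [0.5438 0.1098] 48 0.4 rel -3.04 1.0 yaw 23.989275545540565
torch [array([0.5405, 0.1112, 0.0738])]
torch_tail [array([ 0.7431,  0.2422, -0.0017])]
torch_lens [array([0.5121, 0.1824, 0.0762])]
```

View pics/s15.png

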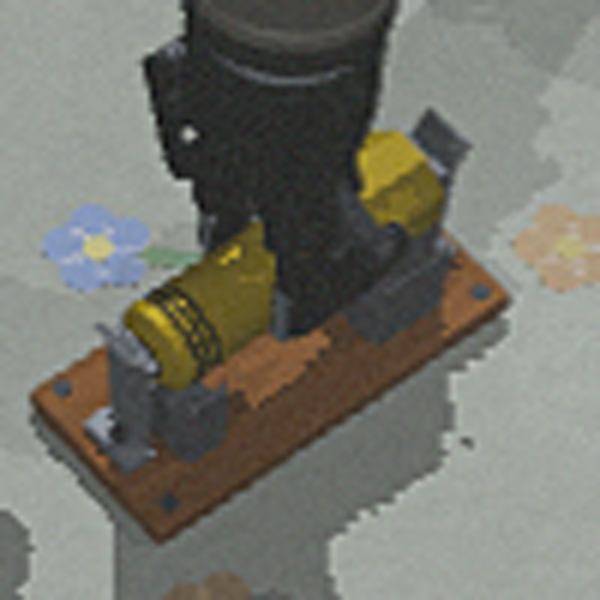

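```bash
python3 -m handwheel '[{"x":0.002,"y":0.001,"z":0,"rx":0,"ry":0,"rz":0,"jaw":0.8},{"x":0.003,"y":0,"z":0,"rx":0,"ry":0,"rz":0,"jaw":0.8},{"x":0.003,"y":0,"z":0,"rx":0,"ry":0,"rz":0,"jaw":0.8},{"x":0.002,"y":0,"z":0,"rx":0,"ry":0,"rz":0,"jaw":0.8},{"x":0,"y":0,"z":0,"rx":0,"ry":0,"rz":0,"jaw":0.8},{"x":0,"y":0,"z":0,"rx":0,"ry":0,"rz":0,"jaw":0.8},{"x":0,"y":0,"z":0,"rx":0,"ry":0,"rz":0,"jaw":0.8},{"x":0,"y":0,"z":0,"rx":0,"ry":0,"rz":0,"jaw":0.8}]' 110;  python3 - <<'E'
from fit import *
a=np.radians(24.2);X=np.array([np.cos(a),np.sin(a)]);Y=np.array([-np.sin(a),np.cos(a)])
s=st();R=Ro.from_rotvec(s['ee_rot']).as_matrix();print('tool F',(R.T@s['contact_force']).round(1),'tool M',(R.T@s['torque']).round(3))
t=np.array(s['eef_pos']);yaw=np.arctan2(R[0,2],-R[1,2]); c0=t-R[:,0]*.016-R[:,2]*.0134
d=c0[:2]-[.5459,.1112];print('robot rel',(1e3*d@X).round(2),(1e3*d@Y).round(2))
p=shot('scene');cv2.imwrite('pics/s16.png',cv2.resize(p['image'][190:290,300:400],None,fx=6,fy=6,interpolation=cv2.INTER_CUBIC))
E
```

```text
time: 25.35
eef_pos: [0.5484, 0.0992, 0.0466]
ee_rot: [0.895, 1.382, -0.899]
contact_force: [0.5, 0.4, 0.5]
width: 0.0369
t 25.35 p [0.5484 0.0992 0.0466] F [0.5 0.4 0.5] w 0.0369
q [-0.387  0.535  0.124  1.981 -0.108  0.635  0.224]
[[-0.004  0.914  0.406]
 [-0.     0.406 -0.914]
 [-1.    -0.004 -0.001]]
tool F [-0.5  0.6 -0.2] tool M [ 0.089 -0.055  0.261]
robot rel -2.47 1.39
```

View pics/s16.png

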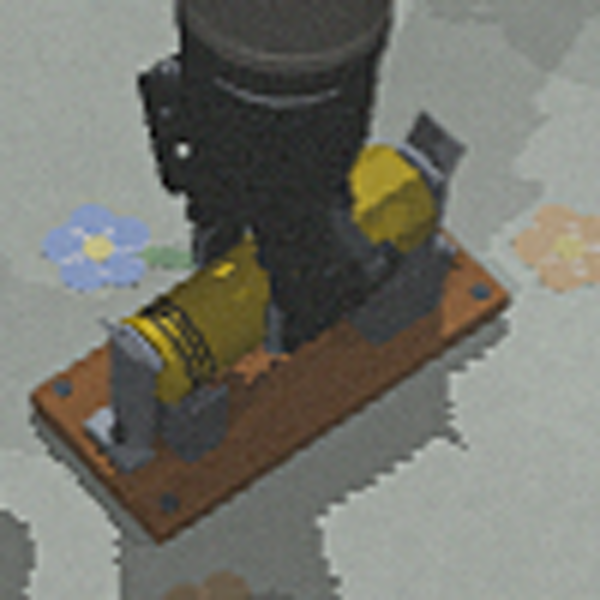

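```bash
python3 -m handwheel '[{"x":0.003,"y":0.001,"z":0,"rx":0,"ry":0,"rz":0,"jaw":0.8},{"x":0.003,"y":0,"z":0,"rx":0,"ry":0,"rz":0,"jaw":0.8},{"x":0.003,"y":0,"z":0,"rx":0,"ry":0,"rz":0,"jaw":0.8},{"x":0.003,"y":0,"z":0,"rx":0,"ry":0,"rz":0,"jaw":0.8},{"x":0.002,"y":0,"z":0,"rx":0,"ry":0,"rz":0,"jaw":0.8},{"x":0.002,"y":0,"z":0,"rx":0,"ry":0,"rz":0,"jaw":0.8},{"x":0.002,"y":0,"z":0,"rx":0,"ry":0,"rz":0,"jaw":0.8},{"x":0.002,"y":0,"z":0,"rx":0,"ry":0,"rz":0,"jaw":0.8}]' 110;  python3 - <<'E'
from fit import *
a=np.radians(24.2);X=np.array([np.cos(a),np.sin(a)]);Y=np.array([-np.sin(a),np.cos(a)])
s=st();R=Ro.from_rotvec(s['ee_rot']).as_matrix();print('tool F',(R.T@s['contact_force']).round(1),'tool M',(R.T@s['torque']).round(3))
t=np.array(s['eef_pos']);yaw=np.arctan2(R[0,2],-R[1,2]); c0=t-R[:,0]*.016-R[:,2]*.0134
d=c0[:2]-[.5459,.1112];print('robot rel',(1e3*d@X).round(2),(1e3*d@Y).round(2))
p=shot('scene');cv2.imwrite('pics/s17.png',cv2.resize(p['image'][190:290,300:400],None,fx=6,fy=6,interpolation=cv2.INTER_CUBIC))
E
```

```text
time: 26.07
eef_pos: [0.5484, 0.0996, 0.0456]
ee_rot: [0.897, 1.386, -0.899]
contact_force: [-7.8, -0.4, 21.4]
width: 0.0371
t 26.07 p [0.5484 0.0996 0.0456] F [-7.8 -0.4 21.4] w 0.0371
q [-0.382  0.538  0.12   1.979 -0.112  0.638  0.229]
[[-0.008  0.914  0.405]
 [ 0.003  0.405 -0.914]
 [-1.    -0.006 -0.006]]
tool F [-21.3  -7.4  -3. ] tool M [ 0.095  0.157 -1.498]
robot rel -2.28 1.66
```

View pics/s17.png

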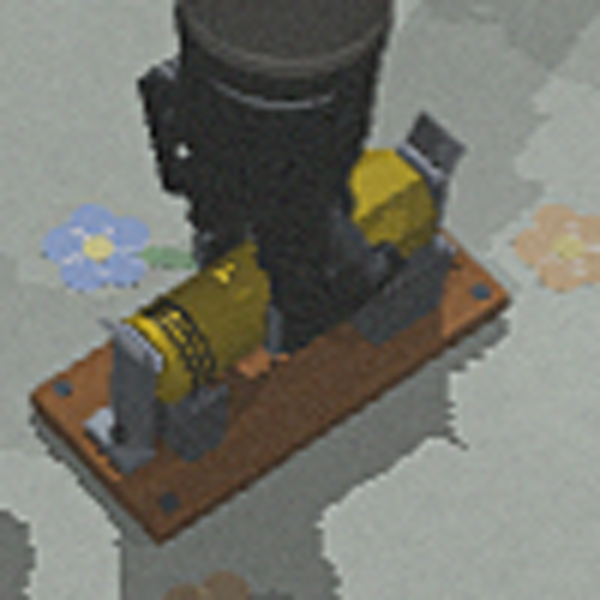

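```bash
python3 -m handwheel '[{"x":-0.001,"y":-0.001,"z":0,"rx":0,"ry":0,"rz":0,"jaw":0.8},{"x":0,"y":-0.001,"z":0,"rx":0,"ry":0,"rz":0,"jaw":0.8},{"x":0,"y":0,"z":0,"rx":0,"ry":0,"rz":0,"jaw":0.8},{"x":0,"y":0,"z":0,"rx":0,"ry":0,"rz":0,"jaw":0.8},{"x":0,"y":0,"z":0,"rx":0,"ry":0,"rz":0,"jaw":0.8},{"x":0,"y":0,"z":0,"rx":0,"ry":0,"rz":0,"jaw":0.8},{"x":0,"y":0,"z":0,"rx":0,"ry":0,"rz":0,"jaw":0.8},{"x":0,"y":0,"z":0,"rx":0,"ry":0,"rz":0,"jaw":0.8}]' 110;  python3 - <<'E'
from fit import *
a=np.radians(24.2);X=np.array([np.cos(a),np.sin(a)]);Y=np.array([-np.sin(a),np.cos(a)])
s=st();R=Ro.from_rotvec(s['ee_rot']).as_matrix();print('tool F',(R.T@s['contact_force']).round(1),'tool M',(R.T@s['torque']).round(3))
t=np.array(s['eef_pos']);yaw=np.arctan2(R[0,2],-R[1,2]); c0=t-R[:,0]*.016-R[:,2]*.0134
d=c0[:2]-[.5459,.1112];print('robot rel',(1e3*d@X).round(2),(1e3*d@Y).round(2))
for c in ('scene','top'):
    p=shot(c)
    for n in ['torch','torch_tail','torch_lens','seat_lens','seat_tail']: print(c,n,[np.round(d['at'],4) for d in manip.place_of(p,n)[:1]])
cv2.imwrite('pics/t18.png',cv2.resize(p['image'][205:305,235:345],None,fx=6,fy=6,interpolation=cv2.INTER_CUBIC))
E
```

```text
time: 26.78
eef_pos: [0.5479, 0.0996, 0.0473]
ee_rot: [0.898, 1.385, -0.896]
contact_force: [1.2, 0.9, 0.9]
width: 0.037
t 26.78 p [0.5479 0.0996 0.0473] F [1.2 0.9 0.9] w 0.037
q [-0.382  0.533  0.12   1.982 -0.112  0.636  0.229]
[[-0.005  0.914  0.406]
 [ 0.004  0.406 -0.914]
 [-1.    -0.003 -0.006]]
tool F [-0.9  1.5 -0.3] tool M [0.038 0.154 0.16 ]
robot rel -2.83 1.91
scene torch [array([0.5385, 0.1108, 0.064 ])]
scene torch_tail [array([0.5747, 0.0435, 0.0602])]
scene torch_lens [array([0.513 , 0.1778, 0.0666])]
scene seat_lens [array([0.5144, 0.1817, 0.0606])]
scene seat_tail [array([0.58  , 0.0432, 0.0627])]
top torch []
top torch_tail [array([0.5743, 0.0423, 0.0596])]
top torch_lens [array([0.5129, 0.1788, 0.0605])]
top seat_lens [array([0.5134, 0.1786, 0.0607])]
top seat_tail [array([0.5758, 0.0422, 0.0594])]
```

View pics/t18.png

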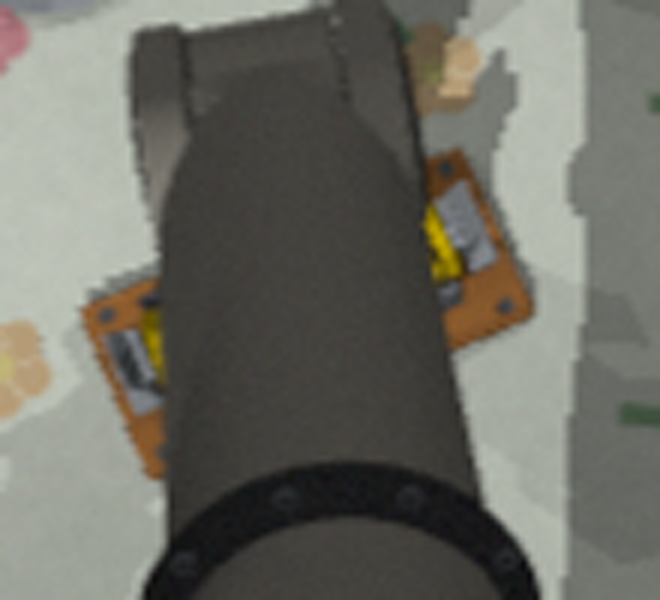

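```bash
python3 -m handwheel '[{"x":0,"y":0.003,"z":0,"rx":0,"ry":0.003,"rz":0,"jaw":0.8},{"x":0,"y":0.001,"z":0,"rx":0,"ry":0.003,"rz":0,"jaw":0.8},{"x":0.002,"y":0,"z":0,"rx":0,"ry":0,"rz":0,"jaw":0.8},{"x":0.003,"y":0,"z":0,"rx":0,"ry":0,"rz":0,"jaw":0.8},{"x":0.003,"y":0,"z":0,"rx":0,"ry":0,"rz":0,"jaw":0.8},{"x":0.003,"y":0,"z":0,"rx":0,"ry":0,"rz":0,"jaw":0.8},{"x":0.003,"y":0,"z":0,"rx":0,"ry":0,"rz":0,"jaw":0.8},{"x":0.003,"y":0,"z":0,"rx":0,"ry":0,"rz":0,"jaw":0.8}]' 110;  python3 - <<'E'
from fit import *
a=np.radians(24.2);X=np.array([np.cos(a),np.sin(a)]);Y=np.array([-np.sin(a),np.cos(a)])
s=st();R=Ro.from_rotvec(s['ee_rot']).as_matrix();print('tool F',(R.T@s['contact_force']).round(1),'tool M',(R.T@s['torque']).round(3))
t=np.array(s['eef_pos']);yaw=np.arctan2(R[0,2],-R[1,2]); c0=t-R[:,0]*.016-R[:,2]*.0134
d=c0[:2]-[.5459,.1112];print('robot rel',(1e3*d@X).round(2),(1e3*d@Y).round(2))
E
```

```text
time: 28.05
eef_pos: [0.5487, 0.1006, 0.0455]
ee_rot: [0.902, 1.399, -0.899]
contact_force: [-12.3, -0.5, 33.2]
width: 0.0373
t 28.05 p [0.5487 0.1006 0.0455] F [-12.3  -0.5  33.2] w 0.0373
q [-0.37   0.541  0.111  1.972 -0.123  0.648  0.241]
[[-0.017  0.915  0.404]
 [ 0.013  0.404 -0.915]
 [-1.    -0.01  -0.019]]
tool F [-33.  -11.8  -5.1] tool M [ 0.052  0.293 -2.624]
robot rel -1.52 2.24
```

```bash
python3 -m handwheel '[{"x":0.0,"y":-0.001,"z":0,"rx":0,"ry":-0.01,"rz":0,"jaw":0.8},{"x":0.001,"y":0,"z":0,"rx":0,"ry":-0.01,"rz":0,"jaw":0.8},{"x":0.001,"y":0,"z":0,"rx":0,"ry":-0.01,"rz":0,"jaw":0.8},{"x":0.002,"y":0,"z":0,"rx":0,"ry":-0.01,"rz":0,"jaw":0.8},{"x":0.002,"y":0,"z":0,"rx":0,"ry":-0.01,"rz":0,"jaw":0.8},{"x":0.002,"y":0,"z":0,"rx":0,"ry":-0.01,"rz":0,"jaw":0.8},{"x":0.002,"y":0,"z":0,"rx":0,"ry":-0.01,"rz":0,"jaw":0.8},{"x":0.002,"y":0,"z":0,"rx":0,"ry":-0.01,"rz":0,"jaw":0.8}]' 110;  python3 - <<'E'
from fit import *
a=np.radians(24.2);X=np.array([np.cos(a),np.sin(a)]);Y=np.array([-np.sin(a),np.cos(a)])
s=st();R=Ro.from_rotvec(s['ee_rot']).as_matrix();print('tool F',(R.T@s['contact_force']).round(1),'tool M',(R.T@s['torque']).round(3))
t=np.array(s['eef_pos']);yaw=np.arctan2(R[0,2],-R[1,2]); c0=t-R[:,0]*.016-R[:,2]*.0134
d=c0[:2]-[.5459,.1112];print('robot rel',(1e3*d@X).round(2),(1e3*d@Y).round(2))
p=shot('scene');cv2.imwrite('pics/s19.png',cv2.resize(p['image'][190:290,300:400],None,fx=6,fy=6,interpolation=cv2.INTER_CUBIC))
E
```

```text
time: 28.72
eef_pos: [0.549, 0.0996, 0.0456]
ee_rot: [0.857, 1.327, -0.927]
contact_force: [-10.5, -1.2, 28.3]
width: 0.0371
t 28.72 p [0.549  0.0996 0.0456] F [-10.5  -1.2  28.3] w 0.0371
q [-0.471  0.539  0.181  1.99  -0.048  0.623  0.138]
[[ 0.017  0.916  0.402]
 [-0.062  0.402 -0.913]
 [-0.998 -0.009  0.064]]
tool F [-28.3 -10.3  -1.3] tool M [-0.205  1.028 -2.178]
robot rel -1.66 2.5
```

View pics/s19.png

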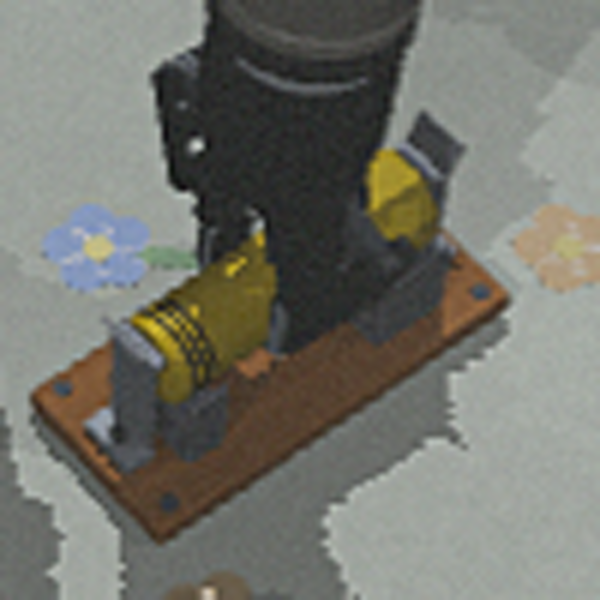

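```bash
python3 -m handwheel '[{"x":0.0,"y":0,"z":0,"rx":0,"ry":0.02,"rz":0,"jaw":0.8},{"x":0,"y":0,"z":0,"rx":0,"ry":0.02,"rz":0,"jaw":0.8},{"x":0,"y":0,"z":0,"rx":0,"ry":0.018,"rz":0,"jaw":0.8},{"x":0.002,"y":-0.001,"z":0,"rx":0,"ry":0.004,"rz":0,"jaw":0.8},{"x":0.002,"y":-0.001,"z":0,"rx":0,"ry":0,"rz":0,"jaw":0.8},{"x":0.002,"y":0,"z":0,"rx":0,"ry":0,"rz":0,"jaw":0.8},{"x":0.002,"y":0,"z":0,"rx":0,"ry":0,"rz":0,"jaw":0.8},{"x":0.002,"y":0,"z":0,"rx":0,"ry":0,"rz":0,"jaw":0.8}]' 110;  python3 - <<'E'
from fit import *
s=st();R=Ro.from_rotvec(s['ee_rot']).as_matrix();print('tool F',(R.T@s['contact_force']).round(1),'tool M',(R.T@s['torque']).round(3))
E
```

```text
time: 29.43
eef_pos: [0.5488, 0.1005, 0.0455]
ee_rot: [0.895, 1.387, -0.901]
contact_force: [-9.8, -0.8, 29.1]
width: 0.0367
t 29.43 p [0.5488 0.1005 0.0455] F [-9.8 -0.8 29.1] w 0.0367
q [-0.384  0.54   0.121  1.976 -0.111  0.641  0.226]
[[-0.009  0.914  0.405]
 [ 0.002  0.405 -0.914]
 [-1.    -0.008 -0.006]]
tool F [-29.   -9.6  -3.4] tool M [-0.042  0.367 -2.119]
```

```bash
python3 -m handwheel '[{"x":0,"y":0,"z":0,"rx":0,"ry":0,"rz":0,"jaw":0.8},{"x":0,"y":0,"z":0,"rx":0,"ry":0,"rz":0,"jaw":0.2},{"x":0,"y":0,"z":0,"rx":0,"ry":0,"rz":0,"jaw":0},{"x":0,"y":0,"z":0,"rx":0,"ry":0,"rz":0,"jaw":-0.3},{"x":0,"y":0,"z":0,"rx":0,"ry":0,"rz":0,"jaw":-0.7},{"x":0,"y":0,"z":0,"rx":0,"ry":0,"rz":0,"jaw":-1},{"x":0,"y":0,"z":0,"rx":0,"ry":0,"rz":0,"jaw":-1},{"x":0,"y":0,"z":0,"rx":0,"ry":0,"rz":0,"jaw":-1}]' 60; python3 -m handwheel '[{"x":-0.02,"y":0,"z":0,"rx":0,"ry":0,"rz":0,"jaw":-1},{"x":-0.03,"y":0,"z":0,"rx":0,"ry":0,"rz":0,"jaw":-1},{"x":-0.04,"y":0,"z":0,"rx":0,"ry":0,"rz":0,"jaw":-1},{"x":-0.04,"y":0,"z":0,"rx":0,"ry":0,"rz":0,"jaw":-1},{"x":-0.01,"y":-0.03,"z":-0.03,"rx":0,"ry":0,"rz":0,"jaw":-1},{"x":0,"y":-0.03,"z":0.03,"rx":0,"ry":0,"rz":0,"jaw":-1},{"x":0,"y":-0.03,"z":0.03,"rx":0,"ry":0,"rz":0,"jaw":-1},{"x":0,"y":0,"z":0.03,"rx":0,"ry":0,"rz":0,"jaw":-1}]';  python3 - <<'E'
from fit import *
s=st()
for c in ('scene','top'):
    p=shot(c,c+'20.png')
    for n in ['torch','torch_tail','torch_lens','seat_lens','seat_tail']: print(c,n,[(np.round(d['at'],4),round(d['p'],2)) for d in manip.place_of(p,n)[:1]])
    o=[300,190] if c=='scene' else [235,205]
    cv2.imwrite('pics/%s20c.png'%c,cv2.resize(p['image'][o[1]:o[1]+100,o[0]:o[0]+110],None,fx=7,fy=6,interpolation=cv2.INTER_CUBIC))
E
```

```text
time: 30.1
eef_pos: [0.5495, 0.0992, 0.0436]
ee_rot: [0.897, 1.388, -0.903]
contact_force: [-0.5, -0.7, -0.7]
width: 0.0851
time: 30.77
eef_pos: [0.4932, 0.0158, 0.1891]
ee_rot: [0.887, 1.397, -0.887]
contact_force: [-0.4, 0.4, -0.3]
width: 0.085
t 30.77 p [0.4932 0.0158 0.1891] F [-0.4  0.4 -0.3] w 0.085
q [-0.32   0.234  0.195  2.028 -0.068  0.895  0.344]
[[-0.011  0.908  0.419]
 [ 0.007  0.419 -0.908]
 [-1.    -0.007 -0.011]]
scene torch [(array([0.5402, 0.1105, 0.0646]), 0.82)]
scene torch_tail [(array([0.5769, 0.045 , 0.0596]), 0.78)]
scene torch_lens [(array([0.5152, 0.1784, 0.0596]), 0.71)]
scene seat_lens [(array([0.5162, 0.1792, 0.062 ]), 0.56)]
scene seat_tail [(array([0.5768, 0.0444, 0.0588]), 0.57)]
top torch [(array([0.5446, 0.113 , 0.0593]), 0.73)]
top torch_tail []
top torch_lens [(array([0.5095, 0.1782, 0.0571]), 0.69)]
top seat_lens [(array([0.5129, 0.1798, 0.058 ]), 0.88)]
top seat_tail []
```

View pics/scene20c.png

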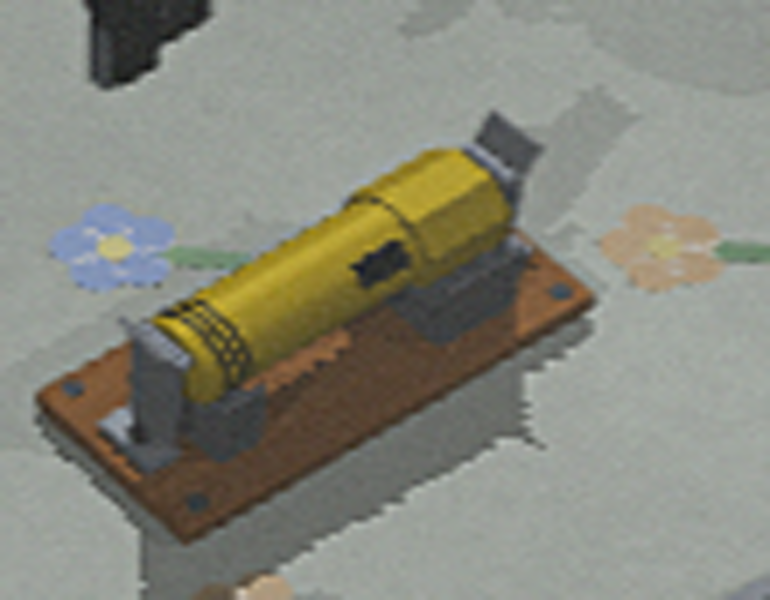

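View pics/top20c.png

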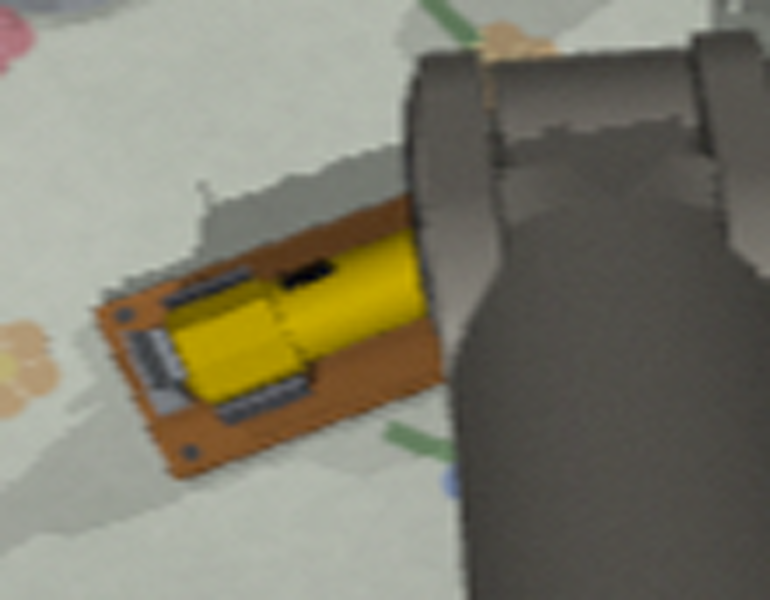

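```bash
python3 -m handwheel '[{"x":-0.01,"y":-0.01,"z":0.04,"rx":0,"ry":0,"rz":0,"jaw":-1},{"x":-0.01,"y":0,"z":0.04,"rx":0,"ry":0,"rz":0,"jaw":-1},{"x":-0.01,"y":0,"z":0.04,"rx":0,"ry":0,"rz":0,"jaw":-1},{"x":-0.01,"y":0,"z":0.04,"rx":0,"ry":0,"rz":0,"jaw":-1},{"x":0,"y":0,"z":0.04,"rx":0,"ry":0,"rz":0,"jaw":-1},{"x":0,"y":0,"z":0.04,"rx":0,"ry":0,"rz":0,"jaw":-1},{"x":0,"y":0,"z":0.03,"rx":0,"ry":0,"rz":0,"jaw":-1},{"x":0,"y":0,"z":0,"rx":0,"ry":0,"rz":0,"jaw":-1}]';  python3 - <<'E'
from fit import *
st()
a=np.radians(24.2); H=np.array([.5459,.1112]);X=np.array([np.cos(a),np.sin(a)]);Y=np.array([-np.sin(a),np.cos(a)])
def hp(x,y,z): return np.r_[H+x*X+y*Y,z]
for c in ('scene','top'):
    p=shot(c,c+'21.png'); im=p['image']; im0=cv2.imread('pics/%s0.png'%c)
    for n in ['torch','torch_tail','torch_lens']: print(c,n,[(np.round(d['at'],4),round(d['p'],2)) for d in manip.place_of(p,n)[:1]])
    print(c,'px/mm along y at clip top',(proj(p,[hp(0,.085,.094)])-proj(p,[hp(0,.075,.094)]))/10,'lens',proj(p,[hp(0,.082,.092)]),'tail',proj(p,[hp(0,-.082,.09)]))
    o=[300,190] if c=='scene' else [235,205]
    A=cv2.resize(im0[o[1]:o[1]+100,o[0]:o[0]+110],None,fx=3.5,fy=5,interpolation=cv2.INTER_CUBIC);B=cv2.resize(im[o[1]:o[1]+100,o[0]:o[0]+110],None,fx=3.5,fy=5,interpolation=cv2.INTER_CUBIC)
    cv2.imwrite('pics/%s21c.png'%c,np.hstack([A,B]))
E
```

```text
time: 32.03
eef_pos: [0.6081, -0.2356, 0.2264]
ee_rot: [0.874, 1.4, -0.875]
contact_force: [0.1, -0.3, 0.6]
width: 0.0855
t 32.03 p [ 0.6081 -0.2356  0.2264] F [ 0.1 -0.3  0.6] w 0.0855
q [ 0.057  0.46   0.304  1.626 -0.152  1.09   0.852]
[[-0.01   0.901  0.433]
 [ 0.005  0.433 -0.901]
 [-1.    -0.006 -0.009]]
scene torch [(array([0.5398, 0.1101, 0.0638]), 0.87)]
scene torch_tail [(array([0.5776, 0.0464, 0.0575]), 0.74)]
scene torch_lens [(array([0.5118, 0.181 , 0.0621]), 0.78)]
scene px/mm along y at clip top [[ 0.29141501 -0.19100178]] lens [[372.09511485 212.7239806 ]] tail [[321.64621197 246.26626214]]
top torch [(array([0.5431, 0.1129, 0.0582]), 0.87)]
top torch_tail [(array([0.5742, 0.0445, 0.0625]), 0.89)]
top torch_lens [(array([0.5127, 0.1798, 0.0562]), 0.9)]
top px/mm along y at clip top [[-0.34421672  0.15183063]] lens [[255.14499752 264.16336249]] tail [[310.97163411 239.68569204]]
```

View pics/scene21c.png

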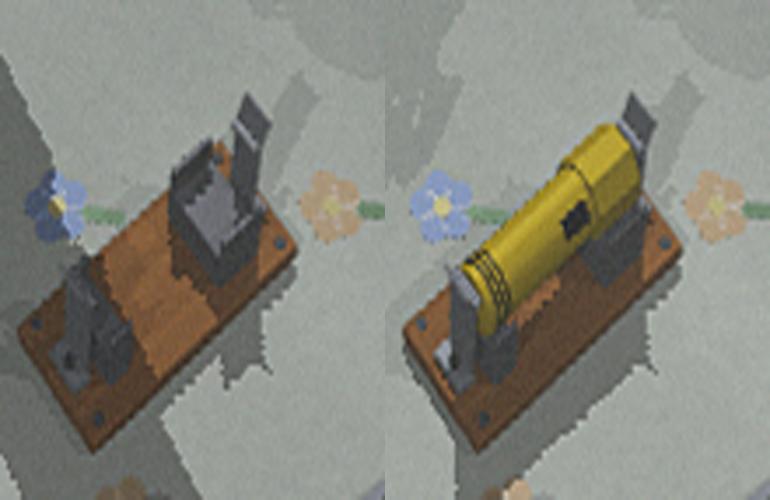

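View pics/top21c.png

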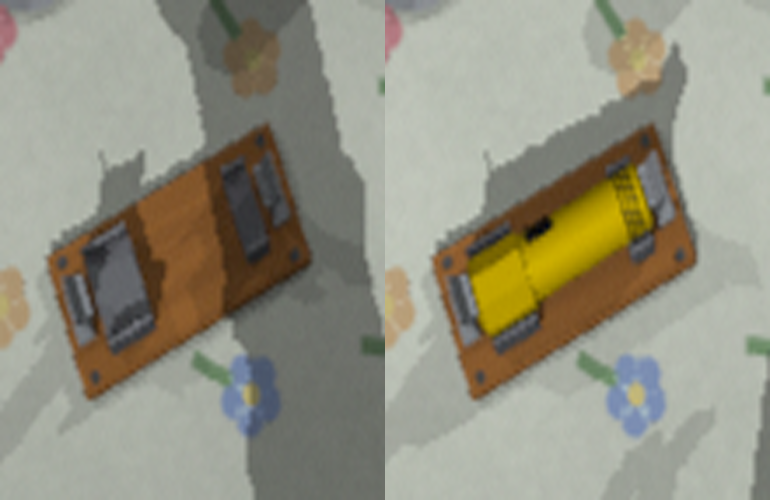

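```bash
python3 - <<'E'
import cv2,numpy as np
def up(im,o,w,h,f=6): return cv2.resize(im[o[1]:o[1]+h,o[0]:o[0]+w],None,fx=f,fy=f,interpolation=cv2.INTER_CUBIC)
O=(300,190)
full=lambda n:up(cv2.imread('pics/'+n),O,100,100)
ims={'s7(relaxed)':full('scene7.png'),'s0(relaxed)':full('scene0.png'),'s14':cv2.imread('pics/s14.png'),'s15':cv2.imread('pics/s15.png'),'s17':cv2.imread('pics/s17.png'),'s21':full('scene21.png'),'scene20':full('scene20.png')}
def prep(i): 
    g=cv2.cvtColor(i,cv2.COLOR_BGR2GRAY).astype(np.float32); return cv2.GaussianBlur(g,(0,0),2)
ref=prep(ims['s7(relaxed)'])
# lens clip upper flange ~ crop (445,135); tail clip lower part top
for nm,(x,y,w,h) in {'lens flange':(415,105,58,55),'tail clip':(92,315,75,50),'board corner check':(455,265,70,60)}.items():
    for k,i in ims.items():
        g=prep(i); t=ref[y:y+h,x:x+w]; r=cv2.matchTemplate(g[y-20:y+h+20,x-20:x+w+20],t,cv2.TM_CCOEFF_NORMED); _,m,_,l=cv2.minMaxLoc(r); print(nm,k,'shift px',np.array([l[0]-20,l[1]-20])/6,round(m,3))
tiles=[]
for k in ('s7(relaxed)','s15','s21'): tiles.append(np.vstack([cv2.resize(ims[k][90:210,390:490],(250,290)),cv2.resize(ims[k][290:410,80:200],(250,290))]))
cv2.imwrite('pics/clips.png',np.hstack(tiles))
E
```

```text
lens flange s7(relaxed) shift px [0. 0.] 1.0
lens flange s0(relaxed) shift px [0. 0.] 0.998
lens flange s14 shift px [ 1.16666667 -0.66666667] 0.931
lens flange s15 shift px [ 0.83333333 -0.5       ] 0.982
lens flange s17 shift px [-0.16666667 -0.16666667] 0.984
lens flange s21 shift px [ 0.         -0.16666667] 0.992
lens flange scene20 shift px [0. 0.] 0.99
tail clip s7(relaxed) shift px [0. 0.] 1.0
tail clip s0(relaxed) shift px [-0.5         0.16666667] 0.835
tail clip s14 shift px [-1.33333333  1.33333333] 0.781
tail clip s15 shift px [-1.16666667  1.        ] 0.848
tail clip s17 shift px [-0.5        -0.16666667] 0.637
tail clip s21 shift px [-0.5        -0.16666667] 0.715
tail clip scene20 shift px [-0.5        -0.16666667] 0.719
board corner check s7(relaxed) shift px [0. 0.] 1.0
board corner check s0(relaxed) shift px [0. 0.] 0.998
board corner check s14 shift px [0. 0.] 0.998
board corner check s15 shift px [0. 0.] 0.998
board corner check s17 shift px [0. 0.] 0.998
board corner check s21 shift px [0. 0.] 0.998
board corner check scene20 shift px [0. 0.] 0.998
```

View pics/clips.png

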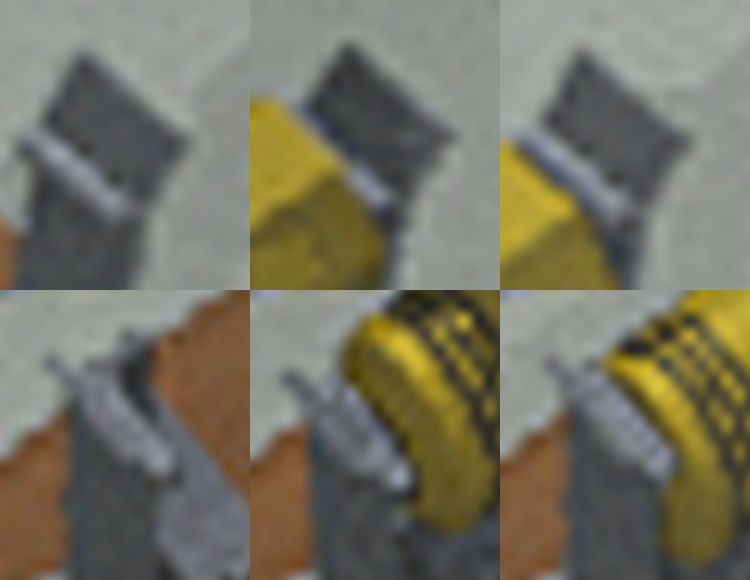

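```bash
python3 - <<'E'
from h import *
p=shot('top')
for n in ['lantern','coil_stand','aerosol','tumbler']: print(n,[(np.round(d['at'],3).tolist(),round(d['p'],2)) for d in manip.place_of(p,n)[:1]])
st(); print(manip.sign_off())
E
```

```text
lantern [([0.459, 0.458, -0.002], 0.68)]
coil_stand [([0.744, 0.24, 0.0], 0.61)]
aerosol [([0.514, 0.177, 0.055], 0.39)]
tumbler [([0.75, 0.0, -0.001], 0.91)]
t 32.68 p [ 0.6073 -0.2282  0.2268] F [ 0.2 -0.2  0.1] w 0.0853
q [ 0.051  0.455  0.299  1.632 -0.153  1.09   0.849]
[[-0.01   0.898  0.439]
 [ 0.01   0.439 -0.898]
 [-1.    -0.005 -0.013]]
the job is handed in; nothing more can be done
None
```

The torch is in the holder with the head in the longer, wider cradle. I handed the job in at 32.7 s with the gripper open and well clear.

**What I did:** I gripped the standing torch from the side, lifted it slightly and turned it through 90°. I then lowered it onto the cloth until its weight was off the hand and let go. The pictures showed it lying on its side there. I took it again across the barrel with the tool turned half round, lined it up over the holder and pressed it down between the clips. I pressed with up to about 33 N until it would go no lower, then let go and backed away.

**Last checks:**
- **Seat:** the networks put the lens and tail centres 56–63 mm above the table (60 mm is home) and within about 4 mm of the seat points.
- **Lens clip:** it moved out about 1.2 px in the picture while the torch went in, and came back to within 0.2 px of its relaxed place.
- **Tail clip:** it moved out about 1.7 px and came back to within 0.5 px. The match was poorer (0.7) because the light had changed, but its bead can be seen over the tail.
- **Other things:** the lantern, coil stand and tumbler are where they started.

**Checks that failed or disagreed:**
- **Aerosol:** the last network look reported it at the holder with low confidence (0.39), which is a false detection. I did not confirm its position at the end, but the arm kept clear of it and no unexpected force was felt.
- **Sideways fit:** my edge fits from the two cameras disagreed by a few mm during the descent, so I relied on the robot's own position and the contact forces.
- **Tilt while pressing:** I briefly tilted the tool about 4° while pressing and straightened it before letting go.

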